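Put the heel lifts and jar caps away in the two-bin parts cabinet

TASK

Put all the loose heel lifts and jar caps lying in front of the grey two-bin cabinet into its bins, each kind in the bin that has the matching sample fixed behind it. The red selector opens one bin at a time: push it in and keep it in while you turn it left for the left bin or right for the right bin, then let it pop out. When everything is put away, turn the selector back to straight ahead so that both bins are shut and the knob has popped out, and leave the other things on the bench where they are.

Things in the scene. Friction and masses are not known exactly. Their poses are not given: they have to be found in the camera images.
- cabinet: Fixed grey two-bin cabinet, 130 mm deep (x), 352 mm wide (y), 42 mm high, with a 64 mm ledge behind; origin on the bench under its middle, x away from the robot, y left. Each bin is 120 (x) by 115 mm (y) inside; outer end walls 46 mm high. Between y = -58 and +58 mm a dark bridge, top 54 mm above the bench, carries the selector. Place and yaw vary.
- left_bin (a point): Centre of the left bin's inner floor, 5 mm above the bench, 113.5 mm to the left (+y) of the cabinet's origin; axes as the cabinet's.
- right_bin (a point): Centre of the right bin's inner floor, 5 mm above the bench, 113.5 mm to the right (-y) of the cabinet's origin; axes as the cabinet's.
- selector (a joint): Angle of the red selector, rad, counter-clockwise positive from above. 0 = pointer straight away along the cabinet's x, both bins shut; +0.70 = turned left, left bin open; -0.70 = turned right, right bin open; end stops at +-0.72; rests within 0.04 of these values. Locked in each of the three until pushed in 6 mm or more; let go within 0.08 rad of one it pops out there, elsewhere it stays in. Turns lightly (under 0.2 N m).
- selector_press (a joint): How far the selector is pushed in (straight down), m: 0 = popped out, 0.008 = fully in. A spring returns it: about 3 N at the start, 9 N fully in.
- selector_grip (a point): Grasp height on the selector's axis, 95 mm above the bench popped out (sinks with the knob); x = pointer direction, along the finger bar. The bar is 14 mm thick, 50 mm long, with upright sides, its top 7 mm above this point; it stands on a round skirt of 54 mm diameter, 22 mm below this point. Grasp it across the 14 mm from above.
- left_door (a joint): Sliding blue door of the left bin, 3 mm thick, on top of the walls (top 45 mm above the bench); 0 = shut, 0.105 = open, slid in under the bridge. Drawn open by the selector when that is turned to this bin; a light spring shuts it otherwise.
- right_door (a joint): The same for the right bin.
- sample_lift: Sample heel lift fixed on the ledge behind one bin (left or right, varies): the bin in front of it, centre 98 mm towards the robot along the cabinet's x, is for heel lifts. Looks and measures like the loose ones; origin at the centre of its underside, 42 mm above the bench, axes as the cabinet's. Not to be taken off.
- sample_cap: Sample jar cap fixed on the ledge behind the other bin: the bin in front of it, centre 98 mm towards the robot along the cabinet's x, is for jar caps. Looks and measures like the loose ones; origin at the centre of its underside, 42 mm above the bench, axes as the cabinet's. Not to be taken off.
- under_lamp (a point): Fixed point on the bench under the white bell shade of the arm lamp, which must not be run into: the shade hangs 180 to 420 mm above the bench within 140 mm of the upright line through the point 50 mm farther from the robot (x = 0.54 to 0.77, y = 0.24 to 0.46 in the robot's frame). Come to the work along the near side of the bench.
- lift0: Loose black rubber heel lift, D-shaped, 56 mm (x) by 57 mm (y) and 7 mm thick, about 30 g; origin at the centre of its underside, z up as it starts. Grasp across the 56 mm (its x). Absent in some starts.
- lift1: Loose black rubber heel lift, D-shaped, 56 mm (x) by 57 mm (y) and 7 mm thick, about 30 g; origin at the centre of its underside, z up as it starts. Grasp across the 56 mm (its x). Absent in some starts.
- lift2: Loose black rubber heel lift, D-shaped, 56 mm (x) by 57 mm (y) and 7 mm thick, about 30 g; origin at the centre of its underside, z up as it starts. Grasp across the 56 mm (its x). Absent in some starts.
- cap0: Loose gold-coloured round screw cap of a cream jar, 34 mm diameter, 14 mm high, about 20 g; origin at the centre of its underside, z up as it starts. Absent in some starts.
- cap1: Loose gold-coloured round screw cap of a cream jar, 34 mm diameter, 14 mm high, about 20 g; origin at the centre of its underside, z up as it starts. Absent in some starts.
- red_tin: Flat round red polish tin, 61 mm diameter, 19 mm high; a bystander to be left where it is; origin at its underside.
- brown_tin: Flat round brown polish tin, 64 mm diameter, 20 mm high; a bystander to be left where it is; origin at its underside.
- brown_spool: Thread spool with brown thread, 38 mm diameter, 44 mm high, standing, its body about 15 mm from the origin along its y; a bystander to be left where it is; origin at its underside.
- red_sharpener: Small red boxed sharpener, 30 x 48 x 18 mm; a bystander to be left where it is; origin at its underside.

How it is judged:
By the outcome, as a careful person would: the job done as asked, in the order asked, and still so for the second after the job is handed in, with the robot touching nothing.
Of lift0, lift1, lift2 only 2 to 3 are there at a start; the rules pass over those that are not, and their reading is None.
Of cap0, cap1 only 1 to 2 are there at a start; the rules pass over those that are not, and their reading is None.
At some moment in a run one of lift0, lift1, lift2, cap0, cap1 may be knocked a few centimetres aside while the robot is not near it.
Once in a run the grip may slacken for a moment while it holds something.
It also fails if it takes over 208 s, if anything falls off the work surface, if the arm or the gripper's body presses on something with over 40 N, if the wrist force passes 120 N, or if a joint passes its speed limit or range.

ROBOT

A 7-joint arm with a two-finger parallel gripper is mounted at the origin on a cart in front of the work surface, level with it; the furniture and walls round the work are solid. World frame = base frame: x ahead of the robot, y to its left, z up, the work surface at z = 0. Lengths are in m, angles in rad, forces in N, time in s.
With the tool pointing down it reaches from about 0.4 to 0.875 m from the base axis. Payload 6.5 kg.
Tool frame: the origin (TCP) lies midway between the tips of the shut fingers; the grasp point (between the pads) lies 19 mm behind it (r.pinch_z is the distance from the TCP to the grasp point, in m); z points along the fingers, y is the line along which they close (so a half turn about z gives the same grasp; the last joint's range is limited). The gripper opens to 88 mm and grips with 3 to 60 N. Pads are 18 mm wide; open, the fingers measure 123 mm over their backs; the gripper's body (75 mm by 187 mm) begins 45 mm behind the grasp point.
Start: joints at [-1.237, 0.536, -0.004, 1.538, 0.003, 1.067, -0.071], TCP at [0.253, 0.599, 0.239] pointing down, gripper open.
Joint ranges: [-2.7, 2.7], [-0.37, 2.16], [-1.27, 1.26], [0.24, 2.4], [-1.31, 4.45], [0.19, 1.91], [-2.76, 2.76]. Speed limits (rad/s): [2.39, 2.39, 3.14, 3.14, 3.14, 3.14, 3.14].

INTERFACE

Orientations are given as a unit quaternion [w, x, y, z].
In Python, from bench import sense, eyes, order, r gives the robot as it stands.
- The arm moves only by the shell command python3 -m crank 'ROWS' [FORCE]. ROWS is JSON, a list of rows, each an object with "grip": the finger opening in m, from 0 to 0.0881; "offset": the shift along the tool's x, y, z in m, a list of three; "angular": the turn, a rotation vector about the tool's x, y, z in degrees, a list of three. In form: [{"grip": grip, "offset": [tx, ty, tz], "angular": [wx, wy, wz]}, ...]. A call has 1 to 5 rows; each row is the pose to reach, as a shift and turn from the pose commanded when the call began, along the tool's axes at that moment; what a row does not reach only later rows make up. A row lasts 1/12 s, in which the tool goes at most 41.7 mm and 7.16 degrees, less where a joint would pass 70% of its speed; a pose out of reach is approached as far as the arm can. A call with a gripper value outside its range is refused whole. The fingers move at their own pace and stop on an object; FORCE is the grip in N (left out, the last holds). Time passes only in rows, so rows that repeat a pose let the fingers close. It gives the time, the measured TCP pose, the force, the opening and the grip force at its end, in the units of the state.
- sense(): the state, without advancing time (a new reading comes with each control period).
- eyes.get_image(name): name is "scene" or "top" or "wrist"; returns a dict with "pixels" (420x560x3 uint8, red, green, blue), "intrinsics" (3x3 intrinsics, pixels), "distortion" ([k1, k2, p1, p2, k3] as OpenCV has them; the pictures are not rectified), "R" (3x3) and "t" (3): a world point X has camera coordinates R X + t. Camera axes: x right, y down, z forward; pixel columns grow to the right and rows downward; lengths in m; the calibration is good to about 2 mm. A picture is of the moment at which its call begins. There is no depth.
- order.hand_in(): hands the job in; it is judged then, once.
Trained networks look in a picture, given as the dict that the camera call returned (one of the last four; its "shot" number tells which), for a name from the list of things; names that differ only in an ending like _2 or _b are one class to them, and where a whole thing is asked for, a point or a joint stands for the part that bears it (a point fixed in the world has none). Each returns a list of dicts, best first, with "confidence" (0 to 1); they miss things now and then, are a little off and sometimes report something else, mostly with a low value. They report only what shows in the picture. A call takes as long as a camera call.
- eyes.cut_out(picture, target): "mask" (420x560 bool, what is visible of it) and "rect" ([left, top, right, bottom] in pixels, round what is visible of it).
The state is a dict: "clock": time; "joints": joint angles; "dq": joint speeds; "joint_torque": joint torques, N m; "eef_pos": TCP position; "ee_rot": TCP orientation; "contact_force": force on the tool from outside, world axes, zero at the start; "torque": the same for the moment, N m; "finger_gap": finger opening in m; "grasp_force": force on a finger pad.
Only numpy, scipy, OpenCV 4.12 (cv2) and the standard library are available. Lean on these libraries where they do the work, as an engineer would, in place of code of your own. Each camera call takes 0.05 s, during which the arm holds its last target. There are 200 camera calls.

## Working session

There is one attempt and no reset: what is moved stays moved. The work goes in short steps, Python scripts to look and compute and a shell command to move; the robot and the scene stay as the last step left them, time stands still between calls to the robot, and variables do not carry over. Pictures are saved under pics/ and viewed, at most 14 in all, crops included, and the job is handed in when it is done.

```bash
ls; mkdir -p pics
python3 - <<'E'
from bench import sense,eyes,order,r
import cv2
s=sense();print(s['clock'],s['eef_pos'],s['ee_rot'],r.pinch_z)
for n in ['top','scene']:
    p=eyes.get_image(n);cv2.imwrite(f'pics/{n}0.png',p['pixels'][:,:,::-1])
    print(n,p['intrinsics'],p['distortion'],p['R'],p['t'])
    for t in ['lift0','cap0','sample_lift','sample_cap','selector','cabinet']:
        for d in eyes.cut_out(p,t): print(t,round(d['confidence'],2),d['rect'],d['mask'].sum())
E
```

```text
pics
0.0 [0.25277829 0.59817245 0.23784418] [-1.14173557e-04  1.98531451e-01  9.80094135e-01 -8.58401530e-04] 0.0187
top [[507.5928862    0.         274.19155853]
 [  0.         507.5928862  204.56398   ]
 [  0.           0.           1.        ]] [-0.09924024  0.          0.          0.          0.        ] [[-0.02395217 -0.99958465 -0.0160256 ]
 [-0.98933331  0.02600442 -0.14332958]
 [ 0.14368678  0.01242161 -0.98954526]] [0.02428473 0.61069131 1.26916339]
lift0 0.81 [363.4, 257.1, 389.0, 283.6] 414
lift0 0.81 [176.6, 261.6, 200.6, 280.6] 395
lift0 0.72 [226.3, 261.6, 244.8, 283.6] 380
lift0 0.68 [321.8, 261.0, 334.3, 276.3] 136
lift0 0.22 [404.1, 211.8, 424.4, 226.5] 198
cap0 0.62 [318.9, 260.6, 332.4, 273.7] 129
cap0 0.48 [281.7, 262.2, 294.9, 274.4] 117
sample_lift 0.65 [230.3, 139.0, 362.7, 215.2] 9535
sample_lift 0.62 [328.1, 137.5, 350.9, 160.3] 391
selector 0.61 [286.2, 173.5, 310.8, 192.7] 296
cabinet 0.85 [228.4, 134.3, 363.9, 213.3] 9593
cabinet 0.45 [367.5, 257.0, 388.4, 282.1] 387
scene [[391.36131676   0.         279.30631906]
 [  0.         391.36131676 214.03129502]
 [  0.           0.           1.        ]] [-0.04391807  0.          0.          0.          0.        ] [[ 0.50515587 -0.86275068 -0.02188166]
 [-0.41311738 -0.21947113 -0.88383622]
 [ 0.75772791  0.45551475 -0.46728443]] [-0.28132696  0.33372498  0.82463176]
lift0 0.73 [215.5, 246.0, 236.4, 265.0] 191
lift0 0.73 [188.4, 239.5, 208.7, 247.6] 149
lift0 0.72 [329.3, 286.4, 354.1, 301.5] 272
cap0 0.65 [292.5, 270.3, 304.9, 279.3] 98
cap0 0.48 [262.3, 263.5, 274.7, 267.4] 93
sample_cap 0.63 [288.8, 203.6, 300.1, 209.0] 31
selector 0.63 [295.5, 206.7, 316.3, 224.7] 166
cabinet 0.75 [255.7, 196.3, 371.0, 265.1] 4120
cabinet 0.72 [254.4, 205.6, 299.3, 227.3] 551
```

Run:
```python
import cv2
a=cv2.imread('pics/top0.png');cv2.imwrite('pics/top0b.png',cv2.resize(a[120:300,160:440],(800,514),interpolation=cv2.INTER_CUBIC))
```

```text
(no output)
```

View pics/top0b.png

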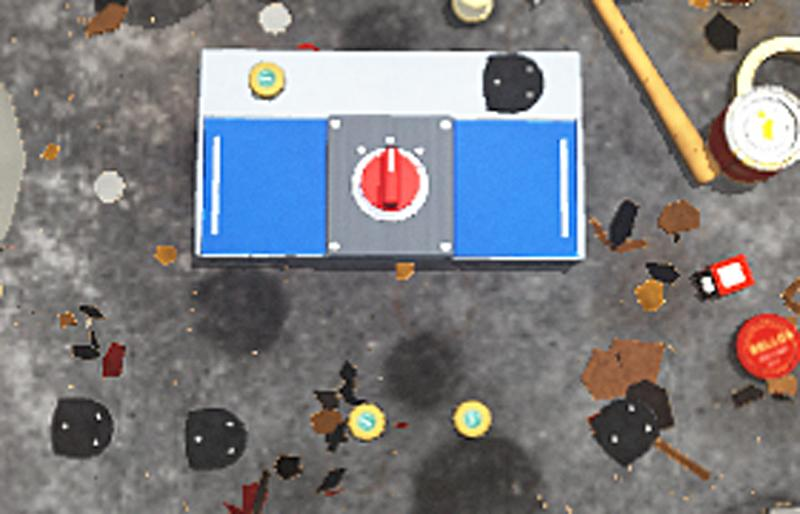

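View pics/scene0.png

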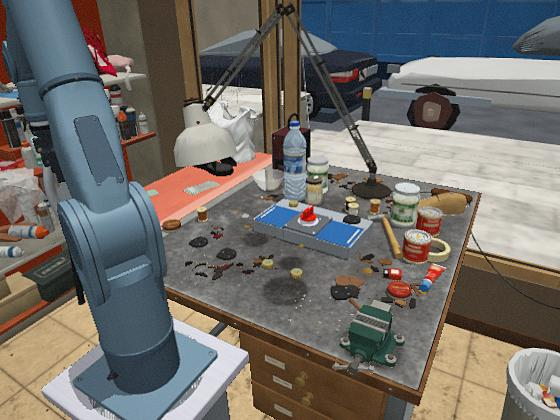

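Scene seen: three lifts at crop (82,428), (215,438) and (625,430), and two caps at (367,421) and (472,419). The cap sample is behind the left bin and the lift sample behind the right bin, so caps go left and lifts go right.

```bash
cat > h.py <<'E'
import numpy as np, cv2
from scipy.spatial.transform import Rotation as Ro
from scipy.optimize import least_squares
from bench import sense,eyes,order,r
def world(p,uv,z):
    n=cv2.undistortPoints(np.array(uv,float).reshape(-1,1,2),p['intrinsics'],np.array(p['distortion']))[:,0]
    d=np.c_[n,np.ones(len(n))]@p['R']; c=-p['R'].T@p['t']
    return c+d*((z-c[2])/d[:,2])[:,None]
def proj(p,X): return cv2.projectPoints(np.array(X,float),cv2.Rodrigues(p['R'])[0],p['t'],p['intrinsics'],np.array(p['distortion']))[0][:,0]
def pose():
    s=sense();q=s['ee_rot'];return np.array(s['eef_pos']),Ro.from_quat([q[1],q[2],q[3],q[0]])
def go(xyz,yaw):
    """shift/turn (tool axes, mm/deg) to a straight-down pose whose tool y lies at yaw deg (mod 180)"""
    P,R=pose();o=R.inv().apply(np.array(xyz)-P)*1000
    best=None
    for a in (yaw,yaw+180):
        a=np.radians(a);y=np.array([np.cos(a),np.sin(a),0]);z=np.array([0,0,-1.]);T=Ro.from_matrix(np.c_[np.cross(y,z),y,z])
        w=np.degrees((R.inv()*T).as_rotvec())
        if best is None or np.linalg.norm(w)<np.linalg.norm(best): best=w
    print('offset mm',o.round(1),'turn',best.round(1))
def state():
    s=sense();P,R=pose();m=R.as_matrix();print('t',round(s['clock'],2),'P',P.round(4),'yawy',round(np.degrees(np.arctan2(m[1,1],m[0,1])),1),'gap',round(s['finger_gap'],4),'gf',round(s['grasp_force'],1),'F',np.round(s['contact_force'],1),'q7',round(s['joints'][6],2))
def find(p,t,z,conf=.4):
    for d in eyes.cut_out(p,t):
        if d['confidence']<conf: continue
        ys,xs=np.nonzero(d['mask']);c=world(p,[[xs.mean(),ys.mean()]],z)[0]
        cs=max(cv2.findContours(d['mask'].astype(np.uint8),0,cv2.CHAIN_APPROX_NONE)[0],key=len)[:,0]
        W=world(p,cs,z)[:,:2];rc=cv2.minAreaRect((W*1000).astype(np.float32))
        print(t,round(d['confidence'],2),'rect',np.round(d['rect']),'c',c[:2].round(4),'minrect c',np.round(rc[0]),'size',np.round(rc[1]),'ang',round(rc[2],1))
E
python3 - <<'E'
from h import *
p=eyes.get_image('top')
uv=np.array([[202,50],[580,50],[584,258],[196,256]])/2.857+[160,120]
M=np.array([[.129,.176,.042],[.129,-.176,.042],[-.065,-.176,.046],[-.065,.176,.046]])
def f(v):
    c,s=np.cos(v[2]),np.sin(v[2]);X=M@np.array([[c,s,0],[-s,c,0],[0,0,1]])+[v[0],v[1],0];return (proj(p,X)-uv).ravel()
k=least_squares(f,[.6,0,0]);print('cab',k.x[:2].round(4),np.degrees(k.x[2]).round(2),k.fun.round(1))
for t,z in [('lift0',.005),('cap0',.012),('selector',.085),('sample_lift',.049),('sample_cap',.055)]: find(p,t,z,.3)
print('knob',world(p,[np.array([390,183])/2.857+[160,120]],.073+.022*.5))
q=eyes.get_image('scene')
for t,z in [('lift0',.005),('cap0',.012)]: find(q,t,z)
state()
E
```

```text
cab [ 0.6604 -0.0507] -1.78 [-0.5 -0.2  0.1  0.3  0.4 -0.1 -0.1 -0. ]
lift0 0.94 rect [178. 263. 201. 280.] c [0.4486 0.2418] minrect c [449. 241.] size [53. 52.] ang 88.9
lift0 0.78 rect [224. 263. 247. 284.] c [0.4371 0.117 ] minrect c [437. 115.] size [55. 55.] ang 89.0
lift0 0.58 rect [364. 258. 390. 284.] c [ 0.4353 -0.2604] minrect c [ 436. -261.] size [55. 56.] ang 42.6
cap0 0.45 rect [281. 262. 295. 276.] c [ 0.4495 -0.022 ] minrect c [449. -21.] size [29. 29.] ang 88.6
selector 0.72 rect [285. 172. 308. 194.] c [ 0.6588 -0.0496] minrect c [659. -49.] size [51. 52.] ang 25.3
selector 0.69 rect [286. 172. 305. 197.] c [ 0.6582 -0.0488] minrect c [658. -48.] size [48. 51.] ang 43.7
selector 0.58 rect [365. 258. 388. 284.] c [ 0.4352 -0.2435] minrect c [ 435. -244.] size [50. 53.] ang 42.6
sample_lift 0.77 rect [330. 138. 350. 158.] c [ 0.7542 -0.1644] minrect c [ 755. -165.] size [53. 56.] ang 82.0
sample_cap 0.48 rect [246. 143. 259. 157.] c [0.7608 0.0601] minrect c [760.  61.] size [31. 32.] ang 88.9
knob [[ 0.65610241 -0.04907639  0.084     ]]
lift0 0.75 rect [192. 238. 207. 246.] c [0.4492 0.2433] minrect c [450. 245.] size [71. 59.] ang 39.6
lift0 0.5 rect [331. 286. 352. 299.] c [ 0.4368 -0.2596] minrect c [ 438. -260.] size [54. 54.] ang 28.5
lift0 0.45 rect [214. 248. 237. 259.] c [0.4391 0.12  ] minrect c [440. 119.] size [61. 61.] ang 0.6
cap0 0.67 rect [292. 268. 306. 276.] c [ 0.4472 -0.1215] minrect c [ 447. -121.] size [42. 31.] ang 28.6
cap0 0.49 rect [255. 200. 370. 256.] c [ 0.6922 -0.0513] minrect c [706. -33.] size [396. 266.] ang 86.5
cap0 0.42 rect [262. 262. 274. 269.] c [ 0.4448 -0.0269] minrect c [444. -28.] size [41. 29.] ang 32.4
t 1.15 P [0.253  0.5987 0.2387] yawy 67.1 gap 0.0881 gf 0.0 F [-1.1 -0.2 -0.6] q7 -0.07
```

Run:
```python
from h import *
go([.42,.1,.24],88.2);go([.6595,-.05,.2],88.2)
print(pose()[1].as_matrix().round(2))
```

```text
offset mm [-348.  -394.4   -1.3] turn [ -0.    0.  -21.1]
offset mm [-627.  -439.3   38.7] turn [ -0.    0.  -21.1]
[[-0.92  0.39  0.  ]
 [ 0.39  0.92 -0.  ]
 [-0.   -0.   -1.  ]]
```

```bash
A='{"grip":0.088,"offset":[-0.116,-0.131,0],"angular":[0,0,0]}'; true
python3 -m crank '[{"grip":0.088,"offset":[-0.0232,-0.0263,0],"angular":[0,0,0]},{"grip":0.088,"offset":[-0.0464,-0.0526,0],"angular":[0,0,0]},{"grip":0.088,"offset":[-0.0696,-0.0789,0],"angular":[0,0,0]},{"grip":0.088,"offset":[-0.0928,-0.1052,0],"angular":[0,0,0]},{"grip":0.088,"offset":[-0.116,-0.1315,0],"angular":[0,0,0]}]'
python3 -m crank '[{"grip":0.088,"offset":[-0.116,-0.1315,0],"angular":[0,0,0]},{"grip":0.088,"offset":[-0.116,-0.1315,0],"angular":[0,0,0]},{"grip":0.088,"offset":[-0.116,-0.1315,0],"angular":[0,0,0]},{"grip":0.088,"offset":[-0.116,-0.1315,0],"angular":[0,0,0]},{"grip":0.088,"offset":[-0.116,-0.1315,0],"angular":[0,0,0]}]'
python3 -m crank '[{"grip":0.088,"offset":[-0.116,-0.1315,0],"angular":[0,0,-21]},{"grip":0.088,"offset":[-0.116,-0.1315,0],"angular":[0,0,-21]},{"grip":0.088,"offset":[-0.116,-0.1315,0],"angular":[0,0,-21]},{"grip":0.088,"offset":[-0.116,-0.1315,0],"angular":[0,0,-21]},{"grip":0.088,"offset":[-0.116,-0.1315,0],"angular":[0,0,-21]}]'
python3 - <<'E'
from h import *
state();go([.6595,-.05,.2],88.2)
p=eyes.get_image('wrist');print(p['R'].round(2))
find(p,'lift0',.005);find(p,'cap0',.012);find(p,'selector',.09)
E
```

```text
clock: 1.57
eef_pos: [0.309, 0.4309, 0.2388]
ee_rot: [0.0, 0.198, 0.98, 0.0]
contact_force: [1.9, 0.3, 0.3]
finger_gap: 0.0878
grasp_force: 0.0
clock: 1.98
eef_pos: [0.3663, 0.2595, 0.2388]
ee_rot: [0.0, 0.202, 0.979, -0.001]
contact_force: [0.3, 0.1, 0.6]
finger_gap: 0.0882
grasp_force: 0.0
clock: 2.4
eef_pos: [0.4208, 0.0969, 0.2391]
ee_rot: [0.001, 0.016, 1.0, -0.0]
contact_force: [0.9, -0.8, -0.6]
finger_gap: 0.0881
grasp_force: 0.0
t 2.4 P [0.4208 0.0969 0.2391] yawy 88.2 gap 0.0881 gf 0.0 F [ 0.9 -0.8 -0.6] q7 1.25
offset mm [-243.2 -139.2   39.4] turn [-0.   0.1 -0. ]
[[ 0.03  1.   -0.  ]
 [ 0.96 -0.03  0.28]
 [ 0.28 -0.01 -0.96]]
lift0 0.62 rect [272. 170. 322. 222.] c [0.4368 0.1189] minrect c [438. 117.] size [56. 56.] ang 0.1
lift0 0.44 rect [  0. 196.  12. 224.] c [ 0.4406 -0.2318] minrect c [ 442. -230.] size [11. 33.] ang 74.7
cap0 0.86 rect [ 83. 199. 115. 226.] c [ 0.448  -0.1153] minrect c [ 448. -115.] size [32. 39.] ang 23.7
cap0 0.72 rect [166. 197. 197. 224.] c [ 0.4486 -0.0204] minrect c [449. -21.] size [32. 36.] ang 41.4
cap0 0.53 rect [140. 373. 183. 399.] c [ 0.7054 -0.0743] minrect c [703. -74.] size [64. 37.] ang 86.0
selector 0.72 rect [141. 379. 186. 397.] c [ 0.6307 -0.0381] minrect c [629. -39.] size [52. 29.] ang 89.9
```

```bash
python3 -m crank '[{"grip":0.088,"offset":[-0.122,-0.070,0],"angular":[0,0,0]},{"grip":0.088,"offset":[-0.122,-0.070,0],"angular":[0,0,0]},{"grip":0.088,"offset":[-0.122,-0.070,0],"angular":[0,0,0]},{"grip":0.088,"offset":[-0.122,-0.070,0],"angular":[0,0,0]}]'
python3 -m crank '[{"grip":0.06,"offset":[-0.121,-0.069,0.04],"angular":[0,0,0]},{"grip":0.06,"offset":[-0.121,-0.069,0.04],"angular":[0,0,0]},{"grip":0.06,"offset":[-0.121,-0.069,0.04],"angular":[0,0,0]},{"grip":0.06,"offset":[-0.121,-0.069,0.04],"angular":[0,0,0]},{"grip":0.06,"offset":[-0.121,-0.069,0.04],"angular":[0,0,0]}]'
python3 - <<'E'
from h import *
state();go([.6595,-.05,.077],88.2)
p=eyes.get_image('wrist');find(p,'selector',.09);find(p,'sample_lift',.049)
cv2.imwrite('pics/w1.png',p['pixels'][:,:,::-1])
c=np.array([.6604,-.0507,0]);a=np.radians(-1.78);R=np.array([[np.cos(a),-np.sin(a),0],[np.sin(a),np.cos(a),0],[0,0,1]])
print(proj(p,[c+R@np.array(v) for v in [(.025,0,.102),(-.025,0,.102),(-.065,.058,.054),(-.065,-.058,.054),(-.065,-.176,.046)]]).round())
E
```

```text
clock: 2.93
eef_pos: [0.5436, 0.0249, 0.2389]
ee_rot: [0.002, 0.017, 1.0, -0.0]
contact_force: [-0.2, -0.2, 0.2]
finger_gap: 0.0881
grasp_force: 0.0
clock: 3.35
eef_pos: [0.6603, -0.0477, 0.1963]
ee_rot: [-0.001, 0.017, 1.0, -0.001]
contact_force: [-1.1, 0.0, 0.4]
finger_gap: 0.0603
grasp_force: 0.0
t 3.35 P [ 0.6603 -0.0477  0.1963] yawy 88.1 gap 0.0603 gf 0.0 F [-1.1  0.   0.4] q7 1.67
offset mm [  0.6  -2.2 119.3] turn [-0.1 -0.1 -0.1]
selector 0.69 rect [248. 178. 307. 243.] c [ 0.6563 -0.048 ] minrect c [657. -47.] size [53. 51.] ang 37.3
sample_lift 0.65 rect [ 74. 125. 482. 319.] c [ 0.666 -0.047] minrect c [688. -49.] size [349. 189.] ang 88.1
sample_lift 0.6 rect [135. 266. 172. 305.] c [ 0.7408 -0.1757] minrect c [ 740. -177.] size [18. 51.] ang 44.6
[[274. 248.]
 [273. 185.]
 [342. 128.]
 [206. 128.]
 [ 72. 128.]]
```

View pics/w1.png

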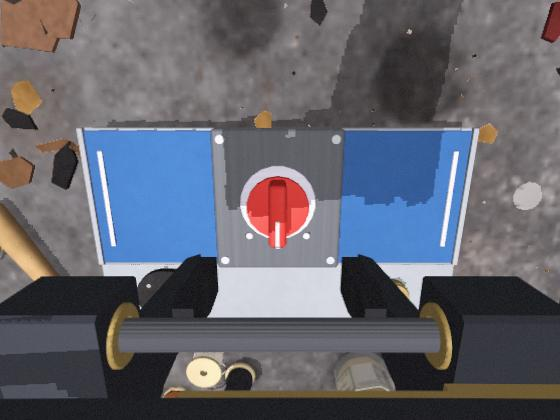

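The picture shows the red bar from (277,178) to (277,247), about 2 mm left of my model, with the fingers straddling it.

```bash
python3 -m crank '[{"grip":0.06,"offset":[0.002,-0.001,0.08],"angular":[0,0,0]},{"grip":0.06,"offset":[0.002,-0.001,0.08],"angular":[0,0,0]},{"grip":0.06,"offset":[0.002,-0.001,0.11],"angular":[0,0,0]},{"grip":0.06,"offset":[0.002,-0.001,0.118],"angular":[0,0,0]},{"grip":0.06,"offset":[0.002,-0.001,0.118],"angular":[0,0,0]}]'
python3 -m crank '[{"grip":0.0,"offset":[0,0,0],"angular":[0,0,0]},{"grip":0.0,"offset":[0,0,0],"angular":[0,0,0]},{"grip":0.0,"offset":[0,0,0],"angular":[0,0,0]},{"grip":0.0,"offset":[0,0,0],"angular":[0,0,0]},{"grip":0.0,"offset":[0,0,0],"angular":[0,0,0]}]' 30
python3 -m crank '[{"grip":0.0,"offset":[0,0,0.004],"angular":[0,0,0]},{"grip":0.0,"offset":[0,0,0.009],"angular":[0,0,0]},{"grip":0.0,"offset":[0,0,0.009],"angular":[0,0,0]}]'
python3 -c "from h import *;state()"
```

```text
clock: 3.92
eef_pos: [0.6542, -0.0459, 0.0792]
ee_rot: [-0.002, 0.016, 1.0, 0.001]
contact_force: [0.7, 0.3, 0.6]
finger_gap: 0.0599
grasp_force: 0.0
clock: 4.33
eef_pos: [0.657, -0.048, 0.082]
ee_rot: [0.001, 0.017, 1.0, 0.0]
contact_force: [0.9, 0.7, -0.7]
finger_gap: 0.0287
grasp_force: 0.0
clock: 4.58
eef_pos: [0.6567, -0.0489, 0.0714]
ee_rot: [0.001, 0.017, 1.0, -0.0]
contact_force: [1.2, -2.6, 4.0]
finger_gap: 0.0138
grasp_force: 30.2
t 4.58 P [ 0.6567 -0.0489  0.0714] yawy 88.1 gap 0.0138 gf 30.2 F [ 1.2 -2.6  4. ] q7 1.71
```

```bash
python3 -m crank '[{"grip":0.0,"offset":[0,0,0.003],"angular":[0,0,0]},{"grip":0.0,"offset":[0,0,0.005],"angular":[0,0,0]},{"grip":0.0,"offset":[0,0,0.005],"angular":[0,0,0]}]'
```

```text
clock: 4.83
eef_pos: [0.6567, -0.0489, 0.0671]
ee_rot: [0.0, 0.017, 1.0, -0.0]
contact_force: [-0.8, -1.3, 6.9]
finger_gap: 0.0139
grasp_force: 30.6
```

```bash
python3 -m crank '[{"grip":0.0,"offset":[0,0,0.003],"angular":[0,0,0]},{"grip":0.0,"offset":[0,0,0.003],"angular":[0,0,0]},{"grip":0.0,"offset":[0,0,0.003],"angular":[0,0,0]}]'
python3 -m crank '[{"grip":0.0,"offset":[0,0,0.0],"angular":[0,0,7]},{"grip":0.0,"offset":[0,0,0],"angular":[0,0,14]},{"grip":0.0,"offset":[0,0,0],"angular":[0,0,20]}]'
python3 -c "from h import *;state();print(sense()['torque'])"
```

```text
clock: 5.08
eef_pos: [0.6568, -0.049, 0.0663]
ee_rot: [0.0, 0.017, 1.0, -0.0]
contact_force: [-6.7, -0.7, 20.4]
finger_gap: 0.0136
grasp_force: 37.4
clock: 5.33
eef_pos: [0.6571, -0.0479, 0.0663]
ee_rot: [0.001, 0.193, 0.981, 0.001]
contact_force: [-5.8, 1.5, 20.9]
finger_gap: 0.0137
grasp_force: 37.4
t 5.33 P [ 0.6571 -0.0479  0.0663] yawy 67.8 gap 0.0137 gf 37.4 F [-5.8  1.5 20.9] q7 1.42
[0.25452618 1.25115592 0.17718583]
```

```bash
python3 -m crank '[{"grip":0.0,"offset":[0,0,0.0],"angular":[0,0,7]},{"grip":0.0,"offset":[0,0,0],"angular":[0,0,14]},{"grip":0.0,"offset":[0,0,0],"angular":[0,0,20]},{"grip":0.0,"offset":[0,0,0],"angular":[0,0,20]}]'
python3 -m crank '[{"grip":0.0,"offset":[0,0,-0.007],"angular":[0,0,0]},{"grip":0.0,"offset":[0,0,-0.011],"angular":[0,0,0]},{"grip":0.0,"offset":[0,0,-0.011],"angular":[0,0,0]}]'
python3 -m crank '[{"grip":0.06,"offset":[0,0,0],"angular":[0,0,0]},{"grip":0.06,"offset":[0,0,0],"angular":[0,0,0]},{"grip":0.06,"offset":[0,0,0],"angular":[0,0,0]},{"grip":0.06,"offset":[0,0,0],"angular":[0,0,0]},{"grip":0.06,"offset":[0,0,0],"angular":[0,0,0]}]'
python3 -m crank '[{"grip":0.088,"offset":[0,0,-0.16],"angular":[0,0,0]},{"grip":0.088,"offset":[0,0,-0.16],"angular":[0,0,0]},{"grip":0.088,"offset":[0,0,-0.16],"angular":[0,0,0]},{"grip":0.088,"offset":[0,0,-0.16],"angular":[0,0,0]},{"grip":0.088,"offset":[0,0,-0.16],"angular":[0,0,0]}]'
python3 - <<'E'
from h import *
state();p=eyes.get_image('wrist');cv2.imwrite('pics/w2.png',p['pixels'][:,:,::-1])
t=eyes.get_image('top')
find(t,'lift0',.005);find(t,'cap0',.012,.3)
E
```

```text
clock: 5.67
eef_pos: [0.6577, -0.0469, 0.0663]
ee_rot: [0.001, 0.36, 0.933, 0.001]
contact_force: [-5.0, 2.3, 20.1]
finger_gap: 0.0135
grasp_force: 37.7
clock: 5.92
eef_pos: [0.6573, -0.0469, 0.0738]
ee_rot: [0.001, 0.357, 0.934, 0.001]
contact_force: [6.9, 1.1, -7.8]
finger_gap: 0.0139
grasp_force: 30.0
clock: 6.33
eef_pos: [0.656, -0.0482, 0.0747]
ee_rot: [-0.0, 0.358, 0.934, -0.0]
contact_force: [-0.1, 0.5, 0.5]
finger_gap: 0.045
grasp_force: 0.0
clock: 6.75
eef_pos: [0.6602, -0.0492, 0.243]
ee_rot: [0.006, 0.358, 0.934, 0.002]
contact_force: [0.7, -0.8, 1.0]
finger_gap: 0.0785
grasp_force: 0.0
t 6.75 P [ 0.6602 -0.0492  0.243 ] yawy 48.1 gap 0.0785 gf 0.0 F [ 0.7 -0.8  1. ] q7 1.08
lift0 0.82 rect [366. 257. 388. 283.] c [ 0.435  -0.2604] minrect c [ 435. -261.] size [53. 54.] ang 42.6
lift0 0.58 rect [226. 261. 240. 281.] c [0.44   0.1268] minrect c [438. 125.] size [32. 52.] ang 88.8
lift0 0.55 rect [177. 261. 200. 281.] c [0.4494 0.2421] minrect c [450. 239.] size [56. 55.] ang 88.8
cap0 0.63 rect [320. 261. 330. 273.] c [ 0.4493 -0.1186] minrect c [ 449. -118.] size [29. 29.] ang 88.0
```

View pics/w2.png

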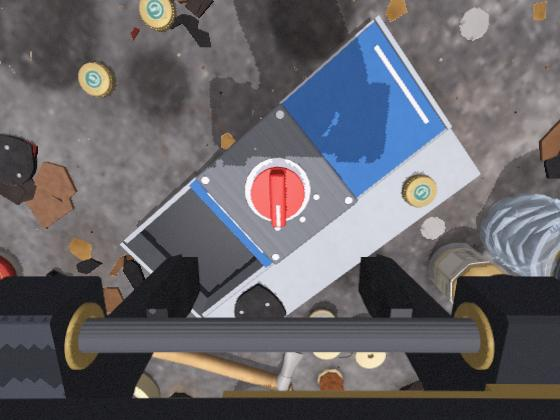

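Picture: the right bin is open (dark, around (200,250)) and the knob pointer is turned right. Next, the lift on the right.

```bash
python3 -c "
from h import *
go([.4355,-.2605,.2],48)"
```

```text
offset mm [  21.5 -305.1   33.8] turn [-0.1 -0.1  0.1]
```

```bash
python3 -m crank '[{"grip":0.088,"offset":[0.010,-0.150,0],"angular":[0,0,0]},{"grip":0.088,"offset":[0.010,-0.150,0],"angular":[0,0,0]},{"grip":0.088,"offset":[0.010,-0.150,0],"angular":[0,0,0]},{"grip":0.088,"offset":[0.010,-0.150,0],"angular":[0,0,0]}]'
python3 -m crank '[{"grip":0.088,"offset":[0.011,-0.155,0.038],"angular":[0,0,0]},{"grip":0.088,"offset":[0.011,-0.155,0.038],"angular":[0,0,0]},{"grip":0.088,"offset":[0.011,-0.155,0.038],"angular":[0,0,0]},{"grip":0.088,"offset":[0.011,-0.155,0.038],"angular":[0,0,0]},{"grip":0.088,"offset":[0.011,-0.155,0.038],"angular":[0,0,0]}]'
python3 - <<'E'
from h import *
state();p=eyes.get_image('wrist');cv2.imwrite('pics/w3.png',p['pixels'][:,:,::-1]);find(p,'lift0',.005)
E
```

```text
clock: 7.28
eef_pos: [0.544, -0.1562, 0.2329]
ee_rot: [-0.002, 0.359, 0.933, -0.001]
contact_force: [0.8, -1.1, -0.2]
finger_gap: 0.0878
grasp_force: 0.0
clock: 7.7
eef_pos: [0.4291, -0.2653, 0.1942]
ee_rot: [-0.003, 0.362, 0.932, -0.001]
contact_force: [-0.5, 0.3, 0.3]
finger_gap: 0.0879
grasp_force: 0.0
t 7.7 P [ 0.4291 -0.2653  0.1942] yawy 47.5 gap 0.0879 gf 0.0 F [-0.5  0.3  0.3] q7 1.55
lift0 0.83 rect [259. 170. 317. 222.] c [ 0.4353 -0.2596] minrect c [ 436. -261.] size [57. 57.] ang 41.3
```

View pics/w3.png

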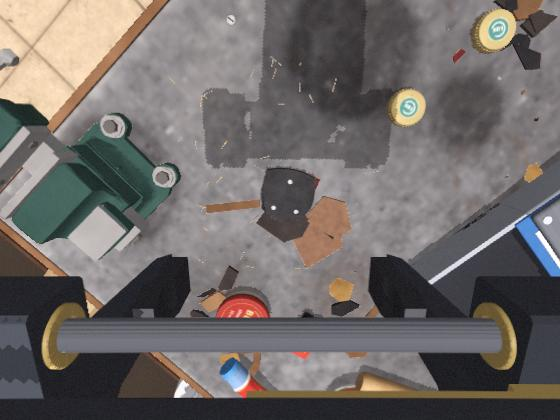

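Picture: lift centred at (288,192), flat edge at the top, tilted about 8° clockwise. The vise at left (up to x≈180) and the tin at (243,315) stay clear of the hand.

```bash
python3 -c "
from h import *
go([.4355,-.2602,.06],40.5);go([.4355,-.2602,.003],40.5)"
```

```text
offset mm [-1.000e-01  1.400e+00  1.353e+02] turn [-0.1 -0.2  7.4]
offset mm [ -0.2   1.5 192.3] turn [-0.1 -0.2  7.4]
```

```bash
python3 -m crank '[{"grip":0.088,"offset":[0,0.0015,0.135],"angular":[0,0,7]},{"grip":0.088,"offset":[0,0.0015,0.135],"angular":[0,0,7]},{"grip":0.088,"offset":[0,0.0015,0.135],"angular":[0,0,7]},{"grip":0.088,"offset":[0,0.0015,0.135],"angular":[0,0,7]},{"grip":0.088,"offset":[0,0.0015,0.135],"angular":[0,0,7]}]'
python3 -m crank '[{"grip":0.088,"offset":[0,0,0.035],"angular":[0,0,0]},{"grip":0.088,"offset":[0,0,0.047],"angular":[0,0,0]},{"grip":0.088,"offset":[0,0,0.056],"angular":[0,0,0]},{"grip":0.088,"offset":[0,0,0.056],"angular":[0,0,0]}]'
python3 -c "
from h import *
state();go([.4355,-.2602,.003],40.5)"
```

```text
clock: 8.22
eef_pos: [0.4365, -0.2577, 0.059]
ee_rot: [-0.003, 0.413, 0.911, 0.0]
contact_force: [-0.4, 0.3, 0.7]
finger_gap: 0.0877
grasp_force: 0.0
clock: 8.55
eef_pos: [0.438, -0.2596, 0.0057]
ee_rot: [-0.0, 0.414, 0.91, 0.0]
contact_force: [0.7, -0.5, 0.5]
finger_gap: 0.0877
grasp_force: 0.0
t 8.55 P [ 0.438  -0.2596  0.0057] yawy 41.1 gap 0.0877 gf 0.0 F [ 0.7 -0.5  0.5] q7 1.63
offset mm [ 1.2 -2.3  2.7] turn [-0.  -0.   0.6]
```

Close, grip, lift, then check.

```bash
python3 -m crank '[{"grip":0.04,"offset":[0.001,-0.001,0.002],"angular":[0,0,0]},{"grip":0.04,"offset":[0.001,-0.001,0.002],"angular":[0,0,0]},{"grip":0.04,"offset":[0.001,-0.001,0.002],"angular":[0,0,0]},{"grip":0.04,"offset":[0.001,-0.001,0.002],"angular":[0,0,0]},{"grip":0.04,"offset":[0.001,-0.001,0.002],"angular":[0,0,0]}]' 20
python3 -m crank '[{"grip":0.04,"offset":[0,0,0],"angular":[0,0,0]},{"grip":0.04,"offset":[0,0,-0.03],"angular":[0,0,0]},{"grip":0.04,"offset":[0,0,-0.07],"angular":[0,0,0]},{"grip":0.04,"offset":[0,0,-0.11],"angular":[0,0,0]},{"grip":0.04,"offset":[0,0,-0.11],"angular":[0,0,0]}]'
python3 -c "
from h import *
state();go([.657,-.164,.12],-1.8)"
```

```text
clock: 8.97
eef_pos: [0.4369, -0.2599, 0.0044]
ee_rot: [0.001, 0.414, 0.91, 0.0]
contact_force: [-0.7, -0.7, -0.5]
finger_gap: 0.0568
grasp_force: 0.1
clock: 9.38
eef_pos: [0.4397, -0.2622, 0.1197]
ee_rot: [0.005, 0.414, 0.91, 0.0]
contact_force: [0.9, -0.9, -0.8]
finger_gap: 0.0541
grasp_force: 19.9
t 9.38 P [ 0.4397 -0.2622  0.1197] yawy 41.0 gap 0.0541 gf 19.9 F [ 0.9 -0.9 -0.8] q7 1.53
offset mm [-68.7 228.4   1.2] turn [ 0.4  0.4 42.8]
```

```bash
python3 -m crank '[{"grip":0.04,"offset":[-0.068,0.228,0.0],"angular":[0,0,0]},{"grip":0.04,"offset":[-0.068,0.228,0],"angular":[0,0,0]},{"grip":0.04,"offset":[-0.068,0.228,0],"angular":[0,0,42.5]},{"grip":0.04,"offset":[-0.068,0.228,0],"angular":[0,0,42.5]},{"grip":0.04,"offset":[-0.068,0.228,0],"angular":[0,0,42.5]}]'
python3 -c "
from h import *
state();go([.656,-.180,.06],-1.8);go([.656,-.18,.02],-1.8)"
```

```text
clock: 9.8
eef_pos: [0.6276, -0.1719, 0.1136]
ee_rot: [-0.0, 0.579, 0.816, 0.0]
contact_force: [0.5, -0.8, -0.4]
finger_gap: 0.0535
grasp_force: 19.9
t 9.8 P [ 0.6276 -0.1719  0.1136] yawy 19.3 gap 0.0535 gf 19.9 F [ 0.5 -0.8 -0.4] q7 0.94
offset mm [-17.1  24.2  53.6] turn [-0.  -0.  21.1]
offset mm [-17.1  24.2  93.6] turn [-0.  -0.  21.1]
```

```bash
python3 -m crank '[{"grip":0.04,"offset":[-0.017,0.024,0.0],"angular":[0,0,7]},{"grip":0.04,"offset":[-0.017,0.024,0],"angular":[0,0,14]},{"grip":0.04,"offset":[-0.017,0.024,0],"angular":[0,0,21]},{"grip":0.04,"offset":[-0.017,0.024,0.05],"angular":[0,0,21]},{"grip":0.04,"offset":[-0.017,0.024,0.05],"angular":[0,0,21]}]'
python3 -c "
from h import *
state();go([.656,-.180,.022],-1.8)"
```

```text
clock: 10.22
eef_pos: [0.6517, -0.1798, 0.0588]
ee_rot: [-0.003, 0.715, 0.699, -0.002]
contact_force: [-2.2, 2.2, -2.5]
finger_gap: 0.0535
grasp_force: 19.9
t 10.22 P [ 0.6517 -0.1798  0.0588] yawy -1.4 gap 0.0535 gf 19.9 F [-2.2  2.2 -2.5] q7 0.65
offset mm [-0.2  4.5 36.8] turn [-0.4 -0.1  0.4]
```

```bash
python3 -m crank '[{"grip":0.04,"offset":[0,0.003,0.0],"angular":[0,0,0]},{"grip":0.04,"offset":[0,0.003,0.02],"angular":[0,0,0]},{"grip":0.04,"offset":[0,0.003,0.035],"angular":[0,0,0]},{"grip":0.04,"offset":[0,0.003,0.035],"angular":[0,0,0]}]'
python3 -m crank '[{"grip":0.068,"offset":[0,0,0.0],"angular":[0,0,0]},{"grip":0.068,"offset":[0,0,0],"angular":[0,0,0]},{"grip":0.068,"offset":[0,0,0],"angular":[0,0,0]},{"grip":0.068,"offset":[0,0,0],"angular":[0,0,0]}]'
python3 -m crank '[{"grip":0.068,"offset":[0,0,-0.04],"angular":[0,0,0]},{"grip":0.068,"offset":[0,0,-0.08],"angular":[0,0,0]},{"grip":0.068,"offset":[0,0,-0.17],"angular":[0,0,0]},{"grip":0.088,"offset":[0,0,-0.17],"angular":[0,0,0]},{"grip":0.088,"offset":[0,0,-0.17],"angular":[0,0,0]}]'
python3 - <<'E'
from h import *
state();p=eyes.get_image('wrist');cv2.imwrite('pics/w4.png',p['pixels'][:,:,::-1])
t=eyes.get_image('top')
find(p,'lift0',.01)
print('top');find(t,'lift0',.005);find(t,'cap0',.012,.3)
go([.4385,.117,.19],0)
E
```

```text
clock: 10.55
eef_pos: [0.6557, -0.1806, 0.0264]
ee_rot: [-0.002, 0.716, 0.699, -0.001]
contact_force: [-1.9, 0.8, -1.3]
finger_gap: 0.0536
grasp_force: 19.9
clock: 10.88
eef_pos: [0.6581, -0.1818, 0.0299]
ee_rot: [0.001, 0.716, 0.698, 0.0]
contact_force: [0.5, 0.8, 0.4]
finger_gap: 0.0678
grasp_force: 0.0
clock: 11.3
eef_pos: [0.6608, -0.1837, 0.2075]
ee_rot: [0.005, 0.716, 0.698, 0.003]
contact_force: [0.9, -0.9, 0.7]
finger_gap: 0.0792
grasp_force: 0.0
t 11.3 P [ 0.6608 -0.1837  0.2075] yawy -1.4 gap 0.0792 gf 0.0 F [ 0.9 -0.9  0.7] q7 0.58
lift0 0.96 rect [246. 160. 298. 217.] c [ 0.6574 -0.1797] minrect c [ 657. -181.] size [57. 55.] ang 88.4
lift0 0.68 rect [188.   0. 426. 239.] c [ 0.689  -0.0996] minrect c [ 692. -123.] size [231. 217.] ang 88.7
lift0 0.67 rect [238.   0. 306.  74.] c [ 0.6596 -0.0344] minrect c [660. -37.] size [61. 66.] ang 88.8
lift0 0.52 rect [18.  6. 65. 44.] c [ 0.451  -0.0221] minrect c [451. -23.] size [34. 38.] ang 89.2
top
lift0 0.95 rect [176. 262. 201. 282.] c [0.4493 0.2414] minrect c [449. 240.] size [56. 55.] ang 75.0
lift0 0.9 rect [227. 262. 246. 285.] c [0.4408 0.1196] minrect c [438. 115.] size [50. 52.] ang 89.3
lift0 0.56 rect [415. 230. 438. 256.] c [ 0.5063 -0.396 ] minrect c [ 506. -396.] size [65. 59.] ang 86.6
offset mm [ 292.4 -225.1    7.9] turn [-0.1 -0.1 -1.4]
```

View pics/w4.png

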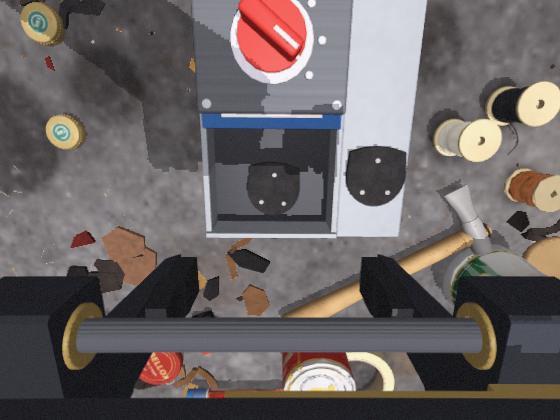

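Picture: lift 1 lies in the right bin at (273,187). Next, lift 2 at (0.438, 0.117).

```bash
python3 -m crank '[{"grip":0.088,"offset":[0.150,-0.115,0],"angular":[0,0,0]},{"grip":0.088,"offset":[0.150,-0.115,0],"angular":[0,0,0]},{"grip":0.088,"offset":[0.150,-0.115,0],"angular":[0,0,0]},{"grip":0.088,"offset":[0.150,-0.115,0],"angular":[0,0,0]},{"grip":0.088,"offset":[0.150,-0.115,0],"angular":[0,0,0]}]'
python3 -m crank '[{"grip":0.088,"offset":[0.143,-0.110,0],"angular":[0,0,0]},{"grip":0.088,"offset":[0.143,-0.110,0],"angular":[0,0,0]},{"grip":0.088,"offset":[0.143,-0.110,0],"angular":[0,0,0]},{"grip":0.088,"offset":[0.143,-0.110,0],"angular":[0,0,0]},{"grip":0.088,"offset":[0.143,-0.110,0],"angular":[0,0,0]}]'
python3 - <<'E'
from h import *
p=eyes.get_image('wrist');cv2.imwrite('pics/w5.png',p['pixels'][:,:,::-1]);find(p,'lift0',.005);find(p,'cap0',.012)
state();go([.4385,.117,.003],0)
E
```

```text
clock: 11.97
eef_pos: [0.542, -0.0244, 0.1962]
ee_rot: [-0.003, 0.714, 0.7, -0.002]
contact_force: [-0.3, 0.7, 0.5]
finger_gap: 0.088
grasp_force: 0.0
clock: 12.38
eef_pos: [0.4346, 0.1214, 0.1967]
ee_rot: [-0.002, 0.713, 0.701, -0.002]
contact_force: [-0.1, 0.0, 0.6]
finger_gap: 0.0882
grasp_force: 0.0
lift0 0.86 rect [262.  31. 324. 101.] c [0.4492 0.2434] minrect c [449. 241.] size [57. 55.] ang 87.7
lift0 0.68 rect [257. 165. 308. 224.] c [0.437  0.1197] minrect c [437. 117.] size [56. 55.] ang 89.0
lift0 0.46 rect [409. 180. 560. 390.] c [0.6611 0.0617] minrect c [672.  49.] size [158. 150.] ang 88.1
cap0 0.97 rect [281. 297. 309. 318.] c [ 0.4484 -0.0131] minrect c [449. -12.] size [32. 25.] ang 0.4
cap0 0.58 rect [282. 367. 306. 386.] c [ 0.4488 -0.1111] minrect c [ 450. -109.] size [36. 35.] ang 89.3
t 12.53 P [0.4383 0.1177 0.1977] yawy -1.2 gap 0.0878 gf 0.0 F [1.2 0.3 0.1] q7 -0.0
offset mm [ -0.4   0.5 194.7] turn [-0.1  0.1 -1.2]
```

View pics/w5.png

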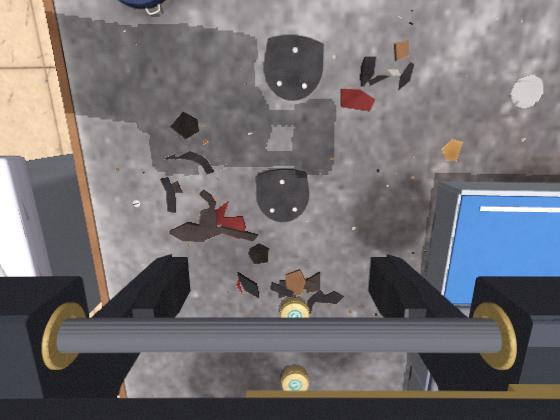

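Picture: lift 2 at (283,195) squarely between the fingers, lift 3 at (293,67). Descend and grasp.

```bash
python3 -m crank '[{"grip":0.088,"offset":[0,0,0.14],"angular":[0,0,0]},{"grip":0.088,"offset":[0,0,0.14],"angular":[0,0,0]},{"grip":0.088,"offset":[0,0,0.14],"angular":[0,0,0]},{"grip":0.088,"offset":[0,0,0.14],"angular":[0,0,0]},{"grip":0.088,"offset":[0,0,0.16],"angular":[0,0,0]}]'
python3 -m crank '[{"grip":0.088,"offset":[0,0,0.02],"angular":[0,0,0]},{"grip":0.088,"offset":[0,0,0.034],"angular":[0,0,0]},{"grip":0.06,"offset":[0,0,0.034],"angular":[0,0,0]},{"grip":0.04,"offset":[0,0,0.034],"angular":[0,0,0]},{"grip":0.04,"offset":[0,0,0.034],"angular":[0,0,0]}]'
python3 -m crank '[{"grip":0.04,"offset":[0,0,0],"angular":[0,0,0]},{"grip":0.04,"offset":[0,0,0],"angular":[0,0,0]},{"grip":0.04,"offset":[0,0,0],"angular":[0,0,0]},{"grip":0.04,"offset":[0,0,0],"angular":[0,0,0]},{"grip":0.04,"offset":[0,0,0],"angular":[0,0,0]}]'
python3 -m crank '[{"grip":0.04,"offset":[0,0,-0.04],"angular":[0,0,0]},{"grip":0.04,"offset":[0,0,-0.08],"angular":[0,0,0]},{"grip":0.04,"offset":[0,0,-0.12],"angular":[0,0,0]},{"grip":0.04,"offset":[0,0,-0.15],"angular":[0,0,0]},{"grip":0.04,"offset":[0,0,-0.15],"angular":[0,0,0]}]'
python3 -c "
from h import *
state();go([.656,-.148,.15],-1.8)"
```

```text
clock: 12.95
eef_pos: [0.4394, 0.1141, 0.0364]
ee_rot: [0.0, 0.717, 0.697, -0.002]
contact_force: [0.7, 1.0, 0.3]
finger_gap: 0.0883
grasp_force: 0.0
clock: 13.37
eef_pos: [0.4403, 0.1157, 0.005]
ee_rot: [0.0, 0.716, 0.698, -0.0]
contact_force: [1.0, 0.4, -0.1]
finger_gap: 0.0704
grasp_force: 0.0
clock: 13.78
eef_pos: [0.4401, 0.117, 0.0053]
ee_rot: [0.0, 0.716, 0.698, 0.001]
contact_force: [-0.6, -0.5, 5.5]
finger_gap: 0.0529
grasp_force: 20.1
clock: 14.2
eef_pos: [0.4425, 0.1178, 0.1593]
ee_rot: [0.001, 0.716, 0.698, 0.004]
contact_force: [0.9, 0.6, -0.7]
finger_gap: 0.0527
grasp_force: 19.9
t 14.2 P [0.4425 0.1178 0.1593] yawy -1.4 gap 0.0527 gf 19.9 F [ 0.9  0.6 -0.7] q7 0.09
offset mm [-260.5  219.9    9.7] turn [ 0.4 -0.2  0.4]
```

```bash
python3 -m crank '[{"grip":0.04,"offset":[-0.130,0.110,0],"angular":[0,0,0]},{"grip":0.04,"offset":[-0.130,0.110,0],"angular":[0,0,0]},{"grip":0.04,"offset":[-0.130,0.110,0],"angular":[0,0,0]},{"grip":0.04,"offset":[-0.130,0.110,0],"angular":[0,0,0]},{"grip":0.04,"offset":[-0.130,0.110,0],"angular":[0,0,0]}]'
python3 -m crank '[{"grip":0.04,"offset":[-0.131,0.110,0],"angular":[0,0,0]},{"grip":0.04,"offset":[-0.131,0.110,0],"angular":[0,0,0]},{"grip":0.04,"offset":[-0.131,0.110,0],"angular":[0,0,0]},{"grip":0.04,"offset":[-0.131,0.110,0],"angular":[0,0,0]},{"grip":0.04,"offset":[-0.131,0.110,0],"angular":[0,0,0]}]'
python3 -m crank '[{"grip":0.04,"offset":[0,0,0.05],"angular":[0,0,0]},{"grip":0.04,"offset":[0,0,0.08],"angular":[0,0,0]},{"grip":0.04,"offset":[0,0,0.09],"angular":[0,0,0]},{"grip":0.04,"offset":[0,0,0.09],"angular":[0,0,0]}]'
python3 -c "
from h import *
state();go([.656,-.148,.03],-1.8)"
```

```text
clock: 14.62
eef_pos: [0.5499, -0.0235, 0.1555]
ee_rot: [0.003, 0.718, 0.696, 0.0]
contact_force: [0.1, -0.1, -0.7]
finger_gap: 0.0532
grasp_force: 19.9
clock: 15.03
eef_pos: [0.6551, -0.157, 0.1546]
ee_rot: [0.003, 0.718, 0.696, -0.001]
contact_force: [-1.7, 0.3, 0.1]
finger_gap: 0.0529
grasp_force: 19.9
clock: 15.37
eef_pos: [0.6503, -0.148, 0.0611]
ee_rot: [-0.003, 0.716, 0.698, -0.002]
contact_force: [-0.0, -0.2, -0.4]
finger_gap: 0.0526
grasp_force: 19.9
t 15.37 P [ 0.6503 -0.148   0.0611] yawy -1.4 gap 0.0526 gf 19.9 F [-0.  -0.2 -0.4] q7 0.61
offset mm [ 0.1  5.9 31. ] turn [-0.4 -0.1  0.4]
```

```bash
python3 -m crank '[{"grip":0.04,"offset":[-0.007,0.004,0],"angular":[0,0,0]},{"grip":0.04,"offset":[-0.007,0.004,0.02],"angular":[0,0,0]},{"grip":0.04,"offset":[-0.007,0.004,0.027],"angular":[0,0,0]},{"grip":0.04,"offset":[-0.007,0.004,0.027],"angular":[0,0,0]}]'
python3 -m crank '[{"grip":0.068,"offset":[0,0,0.0],"angular":[0,0,0]},{"grip":0.068,"offset":[0,0,0],"angular":[0,0,0]},{"grip":0.068,"offset":[0,0,0],"angular":[0,0,0]},{"grip":0.068,"offset":[0,0,0],"angular":[0,0,0]}]'
python3 -m crank '[{"grip":0.068,"offset":[0,0,-0.04],"angular":[0,0,0]},{"grip":0.068,"offset":[0,0,-0.08],"angular":[0,0,0]},{"grip":0.068,"offset":[0,0,-0.17],"angular":[0,0,0]},{"grip":0.088,"offset":[0,0,-0.17],"angular":[0,0,0]},{"grip":0.088,"offset":[0,0,-0.17],"angular":[0,0,0]}]'
python3 - <<'E'
from h import *
state();p=eyes.get_image('wrist');cv2.imwrite('pics/w6.png',p['pixels'][:,:,::-1]);find(p,'lift0',.01)
t=eyes.get_image('top');print('top');find(t,'lift0',.005);find(t,'cap0',.012,.3)
go([.45,.20,.2],0)
go([.45,.241,.2],0)
E
```

```text
clock: 15.7
eef_pos: [0.6571, -0.1565, 0.0381]
ee_rot: [-0.0, 0.716, 0.698, -0.0]
contact_force: [-0.7, 1.0, -0.9]
finger_gap: 0.0532
grasp_force: 19.9
clock: 16.03
eef_pos: [0.6576, -0.1564, 0.0387]
ee_rot: [0.001, 0.716, 0.699, 0.0]
contact_force: [-0.3, -0.7, 0.8]
finger_gap: 0.0677
grasp_force: 0.0
clock: 16.45
eef_pos: [0.6603, -0.1585, 0.2161]
ee_rot: [0.005, 0.716, 0.698, 0.003]
contact_force: [1.2, -0.5, 0.0]
finger_gap: 0.079
grasp_force: 0.0
t 16.45 P [ 0.6603 -0.1585  0.2161] yawy -1.4 gap 0.079 gf 0.0 F [ 1.2 -0.5  0. ] q7 0.54
lift0 0.8 rect [248. 193. 302. 238.] c [ 0.6573 -0.1918] minrect c [ 658. -190.] size [57. 42.] ang 3.3
lift0 0.66 rect [249. 156. 300. 215.] c [ 0.6568 -0.1534] minrect c [ 657. -156.] size [59. 57.] ang 88.5
top
lift0 0.92 rect [176. 263. 203. 281.] c [0.4491 0.2416] minrect c [449. 239.] size [60. 56.] ang 78.4
cap0 0.36 rect [326. 264. 334. 275.] c [ 0.4435 -0.1282] minrect c [ 443. -129.] size [11. 25.] ang 57.0
offset mm [ 350.7 -214.5    6.8] turn [-0.2 -0.1 -1.4]
offset mm [ 391.7 -215.5    6.9] turn [-0.2 -0.1 -1.4]
```

```bash
python3 -m crank '[{"grip":0.088,"offset":[0.130,-0.108,0],"angular":[0,0,0]},{"grip":0.088,"offset":[0.130,-0.108,0],"angular":[0,0,0]},{"grip":0.088,"offset":[0.130,-0.108,0],"angular":[0,0,0]},{"grip":0.088,"offset":[0.130,-0.108,0],"angular":[0,0,0]},{"grip":0.088,"offset":[0.130,-0.108,0],"angular":[0,0,0]}]'
python3 -m crank '[{"grip":0.088,"offset":[0.130,-0.108,0],"angular":[0,0,-36]},{"grip":0.088,"offset":[0.130,-0.108,0],"angular":[0,0,-36]},{"grip":0.088,"offset":[0.130,-0.108,0],"angular":[0,0,-36]},{"grip":0.088,"offset":[0.130,-0.108,0],"angular":[0,0,-36]},{"grip":0.088,"offset":[0.130,-0.108,0],"angular":[0,0,-36]}]'
python3 -m crank '[{"grip":0.088,"offset":[0,0,0],"angular":[0,0,-34]},{"grip":0.088,"offset":[0,0,0],"angular":[0,0,-34]},{"grip":0.088,"offset":[0,0,0],"angular":[0,0,-34]},{"grip":0.088,"offset":[0,0,0],"angular":[0,0,-34]},{"grip":0.088,"offset":[0,0,0],"angular":[0,0,-34]}]'
python3 - <<'E'
from h import *
state();go([.449,.241,.19],90)
p=eyes.get_image('wrist');cv2.imwrite('pics/w7.png',p['pixels'][:,:,::-1]);find(p,'lift0',.005);find(p,'cap0',.012)
E
```

```text
clock: 17.12
eef_pos: [0.5466, -0.016, 0.2045]
ee_rot: [-0.005, 0.713, 0.701, -0.002]
contact_force: [-0.0, 0.4, -0.0]
finger_gap: 0.0883
grasp_force: 0.0
clock: 17.53
eef_pos: [0.4414, 0.1153, 0.2056]
ee_rot: [-0.003, 0.459, 0.889, -0.001]
contact_force: [0.9, -0.3, -0.5]
finger_gap: 0.0882
grasp_force: 0.0
clock: 17.95
eef_pos: [0.4464, 0.1085, 0.2064]
ee_rot: [-0.001, 0.184, 0.983, -0.001]
contact_force: [0.3, -0.8, 0.1]
finger_gap: 0.0881
grasp_force: 0.0
t 17.95 P [0.4464 0.1085 0.2064] yawy 68.8 gap 0.0881 gf 0.0 F [ 0.3 -0.8  0.1] q7 1.07
offset mm [ 45.5 124.5  16.2] turn [ -0.1  -0.1 -21.2]
lift0 0.78 rect [367. 115. 428. 176.] c [0.4491 0.2424] minrect c [450. 240.] size [59. 57.] ang 82.5
cap0 0.63 rect [153. 218. 187. 248.] c [ 0.4478 -0.0195] minrect c [448. -20.] size [35. 37.] ang 6.0
cap0 0.59 rect [ 79. 248. 111. 276.] c [ 0.4483 -0.1142] minrect c [ 448. -114.] size [33. 40.] ang 22.3
```

View pics/w7.png

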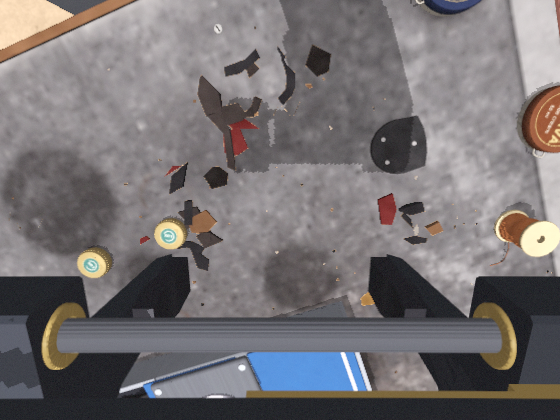

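Picture: lift 3 at (399,145), spool at (528,233) well outside the fingers. Go over it and descend, tool y along world y to keep clear of the lamp.

```bash
python3 -m crank '[{"grip":0.088,"offset":[0.0455,0.1245,0.03],"angular":[0,0,-19]},{"grip":0.088,"offset":[0.0455,0.1245,0.03],"angular":[0,0,-19]},{"grip":0.088,"offset":[0.0455,0.1245,0.03],"angular":[0,0,-19]},{"grip":0.088,"offset":[0.0455,0.1245,0.03],"angular":[0,0,-19]},{"grip":0.088,"offset":[0.0455,0.1245,0.03],"angular":[0,0,-19]}]'
python3 -m crank '[{"grip":0.088,"offset":[0,0,0.11],"angular":[0,0,0]},{"grip":0.088,"offset":[0,0,0.11],"angular":[0,0,0]},{"grip":0.088,"offset":[0,0,0.11],"angular":[0,0,0]},{"grip":0.088,"offset":[0,0,0.11],"angular":[0,0,0]}]'
python3 - <<'E'
from h import *
p=eyes.get_image('wrist');find(p,'lift0',.005)
state();go([.449,.241,.004],87)
E
```

```text
clock: 18.52
eef_pos: [0.4495, 0.2447, 0.1761]
ee_rot: [-0.001, 0.021, 1.0, -0.0]
contact_force: [0.2, -0.3, -0.5]
finger_gap: 0.0881
grasp_force: 0.0
clock: 18.85
eef_pos: [0.4476, 0.2375, 0.0633]
ee_rot: [-0.004, 0.025, 1.0, -0.003]
contact_force: [-1.2, -0.7, 0.8]
finger_gap: 0.0879
grasp_force: 0.0
lift0 0.67 rect [240. 193. 326. 277.] c [0.4483 0.2424] minrect c [449. 241.] size [57. 57.] ang 85.1
t 18.95 P [0.4509 0.2394 0.0678] yawy 87.2 gap 0.0884 gf 0.0 F [-0.  -0.7 -0.1] q7 1.26
offset mm [ 1.9  1.6 63.8] turn [-0.1 -0.1  0.2]
```

```bash
python3 -m crank '[{"grip":0.088,"offset":[0.001,0.0015,0.03],"angular":[0,0,0]},{"grip":0.088,"offset":[0.001,0.0015,0.055],"angular":[0,0,0]},{"grip":0.088,"offset":[0.001,0.0015,0.063],"angular":[0,0,0]},{"grip":0.05,"offset":[0.001,0.0015,0.063],"angular":[0,0,0]},{"grip":0.04,"offset":[0.001,0.0015,0.063],"angular":[0,0,0]}]'
python3 -m crank '[{"grip":0.04,"offset":[0,0,0],"angular":[0,0,0]},{"grip":0.04,"offset":[0,0,0],"angular":[0,0,0]},{"grip":0.04,"offset":[0,0,0],"angular":[0,0,0]},{"grip":0.04,"offset":[0,0,0],"angular":[0,0,0]},{"grip":0.04,"offset":[0,0,0],"angular":[0,0,0]}]' 25
python3 -m crank '[{"grip":0.04,"offset":[0,0,-0.04],"angular":[0,0,0]},{"grip":0.04,"offset":[0,0,-0.08],"angular":[0,0,0]},{"grip":0.04,"offset":[0,0,-0.12],"angular":[0,0,0]},{"grip":0.04,"offset":[0,0,-0.15],"angular":[0,0,0]},{"grip":0.04,"offset":[0,0,-0.15],"angular":[0,0,0]}]'
python3 -c "
from h import *
state();go([.46,0.02,.16],-1.8);go([.656,-.165,.16],-1.8)"
```

```text
clock: 19.37
eef_pos: [0.4511, 0.2428, 0.0063]
ee_rot: [0.001, 0.023, 1.0, 0.0]
contact_force: [-0.2, -0.1, 0.4]
finger_gap: 0.0766
grasp_force: 0.0
clock: 19.78
eef_pos: [0.4506, 0.2433, 0.0057]
ee_rot: [0.001, 0.022, 1.0, 0.001]
contact_force: [-1.0, 0.5, 7.6]
finger_gap: 0.0531
grasp_force: 25.1
clock: 20.2
eef_pos: [0.4532, 0.2444, 0.1605]
ee_rot: [0.004, 0.023, 1.0, 0.003]
contact_force: [1.0, 1.4, 0.5]
finger_gap: 0.0398
grasp_force: 0.0
t 20.2 P [0.4532 0.2444 0.1605] yawy 87.4 gap 0.0398 gf 0.0 F [1.  1.4 0.5] q7 1.19
offset mm [ -17.1 -223.8   -0.8] turn [ 0.6  0.1 89.2]
offset mm [-2.213e+02 -3.997e+02 -3.000e-01] turn [ 0.6  0.1 89.2]
```

Dropped it (grip slackened or slipped). Look.

```bash
python3 -m crank '[{"grip":0.088,"offset":[0,0,0],"angular":[0,0,0]},{"grip":0.088,"offset":[0,0,0],"angular":[0,0,0]},{"grip":0.088,"offset":[0,0,0],"angular":[0,0,0]},{"grip":0.088,"offset":[0,0,0],"angular":[0,0,0]},{"grip":0.088,"offset":[0,0,0],"angular":[0,0,0]}]'
python3 - <<'E'
from h import *
p=eyes.get_image('wrist');cv2.imwrite('pics/w8.png',p['pixels'][:,:,::-1]);find(p,'lift0',.005);find(p,'cap0',.012)
state()
E
```

```text
clock: 20.62
eef_pos: [0.4493, 0.2423, 0.1536]
ee_rot: [-0.001, 0.023, 1.0, -0.001]
contact_force: [-0.3, 0.3, -0.1]
finger_gap: 0.071
grasp_force: 0.0
lift0 0.93 rect [222. 169. 286. 231.] c [0.4461 0.2229] minrect c [447. 222.] size [57. 56.] ang 87.4
cap0 0.69 rect [  0. 198.  18. 233.] c [ 0.4492 -0.0051] minrect c [451.  -4.] size [14. 33.] ang 74.1
t 20.77 P [0.4497 0.2425 0.1542] yawy 87.4 gap 0.0829 gf 0.0 F [-0.7  0.6 -0.1] q7 1.19
```

View pics/w8.png

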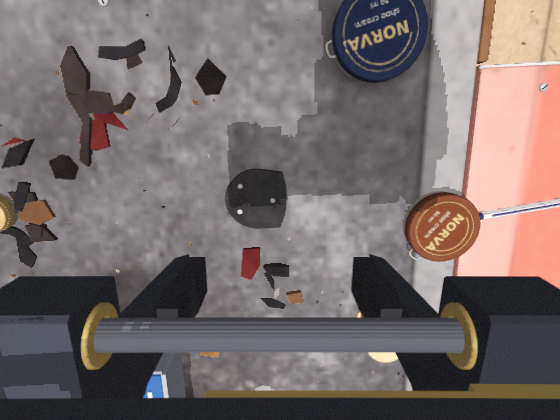

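Picture: the lift lies flat at (256,199), about 20 mm to the right of its old place, flat side left. Regrasp with more force.

```bash
python3 -c "
from h import *
go([.4465,.223,.0035],88)"
python3 -m crank '[{"grip":0.088,"offset":[0.003,-0.020,0.05],"angular":[0,0,0]},{"grip":0.088,"offset":[0.003,-0.020,0.09],"angular":[0,0,0]},{"grip":0.088,"offset":[0.003,-0.020,0.12],"angular":[0,0,0]},{"grip":0.088,"offset":[0.003,-0.020,0.12],"angular":[0,0,0]}]'
python3 -c "
from h import *
state();go([.4465,.223,.0035],88)"
```

```text
offset mm [  2.2 -19.5 150.7] turn [-0.  -0.  -0.6]
clock: 21.1
eef_pos: [0.4413, 0.2199, 0.0284]
ee_rot: [-0.005, 0.023, 1.0, -0.004]
contact_force: [-1.1, -0.6, 0.2]
finger_gap: 0.0883
grasp_force: 0.0
t 21.1 P [0.4413 0.2199 0.0284] yawy 87.4 gap 0.0883 gf 0.0 F [-1.1 -0.6  0.2] q7 1.33
offset mm [-5.3  3.6 24.8] turn [-0.4 -0.6 -0.6]
```

```bash
python3 -m crank '[{"grip":0.088,"offset":[0,0,0.02],"angular":[0,0,0]},{"grip":0.088,"offset":[0,0,0.031],"angular":[0,0,0]},{"grip":0.088,"offset":[0,0,0.031],"angular":[0,0,0]},{"grip":0.05,"offset":[0,0,0.031],"angular":[0,0,0]},{"grip":0.04,"offset":[0,0,0.031],"angular":[0,0,0]}]' 35
python3 -m crank '[{"grip":0.04,"offset":[0,0,0],"angular":[0,0,0]},{"grip":0.04,"offset":[0,0,0],"angular":[0,0,0]},{"grip":0.04,"offset":[0,0,0],"angular":[0,0,0]},{"grip":0.04,"offset":[0,0,0],"angular":[0,0,0]},{"grip":0.04,"offset":[0,0,0],"angular":[0,0,0]}]' 35
python3 -m crank '[{"grip":0.04,"offset":[0,0,-0.01],"angular":[0,0,0]},{"grip":0.04,"offset":[0,0,-0.03],"angular":[0,0,0]},{"grip":0.04,"offset":[0,0,-0.06],"angular":[0,0,0]},{"grip":0.04,"offset":[0,0,-0.10],"angular":[0,0,0]},{"grip":0.04,"offset":[0,0,-0.14],"angular":[0,0,0]}]'
python3 -c "
from h import *
state();go([.46,0.02,.16],-1.8);go([.656,-.165,.16],-1.8)"
```

```text
clock: 21.52
eef_pos: [0.447, 0.2236, 0.0053]
ee_rot: [0.001, 0.022, 1.0, 0.001]
contact_force: [-0.5, -0.3, -0.4]
finger_gap: 0.0768
grasp_force: 0.0
clock: 21.93
eef_pos: [0.4464, 0.2233, 0.0043]
ee_rot: [0.0, 0.022, 1.0, 0.0]
contact_force: [-1.0, 0.9, 5.9]
finger_gap: 0.0537
grasp_force: 35.0
clock: 22.35
eef_pos: [0.4451, 0.2222, 0.1452]
ee_rot: [-0.001, 0.023, 1.0, -0.001]
contact_force: [1.5, 1.1, -0.3]
finger_gap: 0.0536
grasp_force: 34.8
t 22.35 P [0.4451 0.2222 0.1452] yawy 87.4 gap 0.0536 gf 34.8 F [ 1.5  1.1 -0.3] q7 1.23
offset mm [ -24.1 -201.3  -14.5] turn [-0.1 -0.  89.2]
offset mm [-228.3 -377.2  -14.6] turn [-0.1 -0.  89.2]
```

```bash
python3 -m crank '[{"grip":0.04,"offset":[-0.024,-0.201,-0.015],"angular":[0,0,0]},{"grip":0.04,"offset":[-0.024,-0.201,-0.015],"angular":[0,0,0]},{"grip":0.04,"offset":[-0.024,-0.201,-0.015],"angular":[0,0,0]},{"grip":0.04,"offset":[-0.024,-0.201,-0.015],"angular":[0,0,0]},{"grip":0.04,"offset":[-0.024,-0.201,-0.015],"angular":[0,0,0]}]'
python3 -m crank '[{"grip":0.04,"offset":[-0.1,-0.088,0],"angular":[0,0,35]},{"grip":0.04,"offset":[-0.1,-0.088,0],"angular":[0,0,35]},{"grip":0.04,"offset":[-0.1,-0.088,0],"angular":[0,0,35]},{"grip":0.04,"offset":[-0.1,-0.088,0],"angular":[0,0,35]},{"grip":0.04,"offset":[-0.1,-0.088,0],"angular":[0,0,35]}]'
python3 -c "
from h import *
state();go([.656,-.165,.16],-1.8)"
```

```text
clock: 22.77
eef_pos: [0.4605, 0.0184, 0.1597]
ee_rot: [0.0, 0.023, 1.0, 0.0]
contact_force: [0.7, -0.6, -0.4]
finger_gap: 0.0535
grasp_force: 34.8
clock: 23.18
eef_pos: [0.5586, -0.075, 0.1596]
ee_rot: [0.001, 0.327, 0.945, -0.001]
contact_force: [-0.4, 1.1, -0.7]
finger_gap: 0.0536
grasp_force: 34.8
t 23.18 P [ 0.5586 -0.075   0.1596] yawy 51.8 gap 0.0536 gf 34.8 F [-0.4  1.1 -0.7] q7 1.34
offset mm [-132.2  -10.6    0. ] turn [ 0.1  0.2 53.6]
```

```bash
python3 -m crank '[{"grip":0.04,"offset":[-0.132,-0.011,0],"angular":[0,0,35]},{"grip":0.04,"offset":[-0.132,-0.011,0],"angular":[0,0,35]},{"grip":0.04,"offset":[-0.132,-0.011,0],"angular":[0,0,35]},{"grip":0.04,"offset":[-0.132,-0.011,0],"angular":[0,0,35]},{"grip":0.04,"offset":[-0.132,-0.011,0],"angular":[0,0,35]}]'
python3 -m crank '[{"grip":0.04,"offset":[0,0,0],"angular":[0,0,18.5]},{"grip":0.04,"offset":[0,0,0],"angular":[0,0,18.5]},{"grip":0.04,"offset":[0,0,0.02],"angular":[0,0,18.5]},{"grip":0.04,"offset":[0,0,0.06],"angular":[0,0,18.5]},{"grip":0.04,"offset":[0,0,0.08],"angular":[0,0,18.5]}]'
python3 -c "
from h import *
state();go([.656,-.168,.045],-1.8)"
```

```text
clock: 23.6
eef_pos: [0.6559, -0.1638, 0.1592]
ee_rot: [0.001, 0.595, 0.803, -0.001]
contact_force: [-0.0, 0.9, -0.6]
finger_gap: 0.0534
grasp_force: 34.8
clock: 24.02
eef_pos: [0.6534, -0.1594, 0.0761]
ee_rot: [-0.001, 0.714, 0.7, -0.001]
contact_force: [-0.8, 0.5, -0.6]
finger_gap: 0.0533
grasp_force: 34.8
t 24.02 P [ 0.6534 -0.1594  0.0761] yawy -1.1 gap 0.0533 gf 34.8 F [-0.8  0.5 -0.6] q7 0.7
offset mm [-8.6  2.9 31.1] turn [-0.2 -0.1  0.7]
```

```bash
python3 -m crank '[{"grip":0.04,"offset":[-0.005,0.001,0],"angular":[0,0,0]},{"grip":0.04,"offset":[-0.005,0.001,0.02],"angular":[0,0,0]},{"grip":0.04,"offset":[-0.005,0.001,0.04],"angular":[0,0,0]},{"grip":0.04,"offset":[-0.005,0.001,0.04],"angular":[0,0,0]},{"grip":0.04,"offset":[-0.005,0.001,0.04],"angular":[0,0,0]}]'
python3 -m crank '[{"grip":0.068,"offset":[0,0,0.0],"angular":[0,0,0]},{"grip":0.068,"offset":[0,0,0],"angular":[0,0,0]},{"grip":0.068,"offset":[0,0,0],"angular":[0,0,0]},{"grip":0.068,"offset":[0,0,0],"angular":[0,0,0]}]'
python3 -m crank '[{"grip":0.068,"offset":[0,0,-0.04],"angular":[0,0,0]},{"grip":0.068,"offset":[0,0,-0.08],"angular":[0,0,0]},{"grip":0.068,"offset":[0,0,-0.17],"angular":[0,0,0]},{"grip":0.06,"offset":[0,0,-0.17],"angular":[0,0,0]},{"grip":0.06,"offset":[0,0,-0.17],"angular":[0,0,0]}]'
python3 - <<'E'
from h import *
state();p=eyes.get_image('wrist');cv2.imwrite('pics/w9.png',p['pixels'][:,:,::-1]);find(p,'lift0',.012);find(p,'selector',.09)
t=eyes.get_image('top');print('top');find(t,'lift0',.005);find(t,'cap0',.012,.3)
go([.657,-.0485,.2],48.1)
E
```

```text
clock: 24.43
eef_pos: [0.6557, -0.166, 0.0398]
ee_rot: [-0.0, 0.714, 0.7, -0.0]
contact_force: [0.3, 1.0, 0.1]
finger_gap: 0.0532
grasp_force: 34.8
clock: 24.77
eef_pos: [0.6563, -0.1657, 0.0399]
ee_rot: [0.001, 0.714, 0.7, 0.0]
contact_force: [0.3, 0.9, 0.5]
finger_gap: 0.0679
grasp_force: 0.0
clock: 25.18
eef_pos: [0.6588, -0.1679, 0.2171]
ee_rot: [0.005, 0.714, 0.7, 0.003]
contact_force: [1.4, -0.1, -0.1]
finger_gap: 0.0602
grasp_force: 0.0
t 25.18 P [ 0.6588 -0.1679  0.2171] yawy -1.1 gap 0.0602 gf 0.0 F [ 1.4 -0.1 -0.1] q7 0.62
lift0 0.94 rect [249. 164. 304. 220.] c [ 0.6591 -0.1697] minrect c [ 658. -171.] size [58. 58.] ang 88.8
lift0 0.91 rect [250. 150. 298. 180.] c [ 0.6547 -0.1369] minrect c [ 655. -139.] size [56. 24.] ang 12.6
lift0 0.9 rect [250. 205. 294. 228.] c [ 0.6511 -0.2009] minrect c [ 651. -200.] size [16. 47.] ang 71.0
selector 0.91 rect [242.  25. 309.  93.] c [ 0.6596 -0.0498] minrect c [660. -51.] size [49. 49.] ang 87.2
top
cap0 0.51 rect [319. 261. 328. 276.] c [ 0.4494 -0.118 ] minrect c [ 449. -118.] size [29. 29.] ang 88.5
offset mm [1.165e+02 1.000e-01 6.800e+00] turn [ -0.1  -0.1 -49.2]
```

View pics/w9.png

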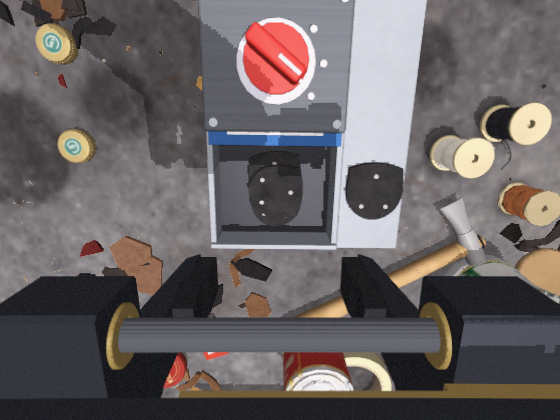

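Picture: all three lifts are in the right bin around (275,190), low in it. Now the selector, from right to left.

```bash
python3 -m crank '[{"grip":0.06,"offset":[0.117,0.001,0],"angular":[0,0,-35]},{"grip":0.06,"offset":[0.117,0.001,0],"angular":[0,0,-35]},{"grip":0.06,"offset":[0.117,0.001,0],"angular":[0,0,-35]},{"grip":0.06,"offset":[0.117,0.001,0],"angular":[0,0,-35]},{"grip":0.06,"offset":[0.117,0.001,0],"angular":[0,0,-35]}]'
python3 -m crank '[{"grip":0.045,"offset":[0,0,0],"angular":[0,0,-14]},{"grip":0.045,"offset":[0,0,0],"angular":[0,0,-14]},{"grip":0.045,"offset":[0,0,0],"angular":[0,0,-14]},{"grip":0.045,"offset":[0,0,0],"angular":[0,0,-14]}]'
python3 -c "
from h import *
state();go([.657,-.0485,.077],48.1)"
```

```text
clock: 25.9
eef_pos: [0.6584, -0.0444, 0.2065]
ee_rot: [-0.002, 0.465, 0.885, -0.0]
contact_force: [1.2, -1.6, -0.1]
finger_gap: 0.0598
grasp_force: 0.0
clock: 26.23
eef_pos: [0.6582, -0.0486, 0.2075]
ee_rot: [-0.001, 0.361, 0.933, -0.0]
contact_force: [-0.2, -0.1, -1.1]
finger_gap: 0.045
grasp_force: 0.0
t 26.23 P [ 0.6582 -0.0486  0.2075] yawy 47.7 gap 0.045 gf 0.0 F [-0.2 -0.1 -1.1] q7 1.19
offset mm [  0.8  -0.6 130.5] turn [-0.1 -0.1 -0.4]
```

```bash
python3 -m crank '[{"grip":0.045,"offset":[0,0,0.08],"angular":[0,0,0]},{"grip":0.045,"offset":[0,0,0.08],"angular":[0,0,0]},{"grip":0.045,"offset":[0,0,0.11],"angular":[0,0,0]},{"grip":0.045,"offset":[0,0,0.129],"angular":[0,0,0]},{"grip":0.045,"offset":[0,0,0.129],"angular":[0,0,0]}]'
python3 -m crank '[{"grip":0,"offset":[0,0,0],"angular":[0,0,0]},{"grip":0,"offset":[0,0,0],"angular":[0,0,0]},{"grip":0,"offset":[0,0,0],"angular":[0,0,0]},{"grip":0,"offset":[0,0,0],"angular":[0,0,0]},{"grip":0,"offset":[0,0,0],"angular":[0,0,0]}]' 35
python3 -m crank '[{"grip":0,"offset":[0,0,0],"angular":[0,0,0]},{"grip":0,"offset":[0,0,0],"angular":[0,0,0]}]' 35
python3 -m crank '[{"grip":0,"offset":[0,0,0.005],"angular":[0,0,0]},{"grip":0,"offset":[0,0,0.009],"angular":[0,0,0]},{"grip":0,"offset":[0,0,0.009],"angular":[0,0,0]}]'
```

```text
clock: 26.65
eef_pos: [0.6558, -0.0481, 0.0747]
ee_rot: [-0.004, 0.361, 0.933, -0.001]
contact_force: [-0.9, -0.2, 1.2]
finger_gap: 0.0449
grasp_force: 0.0
clock: 27.07
eef_pos: [0.6596, -0.0487, 0.0809]
ee_rot: [0.001, 0.359, 0.933, 0.0]
contact_force: [-1.5, -0.5, 2.0]
finger_gap: 0.0137
grasp_force: 27.3
clock: 27.23
eef_pos: [0.6595, -0.0487, 0.0806]
ee_rot: [0.001, 0.359, 0.933, 0.0]
contact_force: [0.3, -0.2, 3.4]
finger_gap: 0.0136
grasp_force: 35.0
clock: 27.48
eef_pos: [0.6597, -0.0488, 0.0726]
ee_rot: [0.001, 0.359, 0.933, 0.001]
contact_force: [-3.0, 0.9, 15.3]
finger_gap: 0.0139
grasp_force: 35.0
```

```bash
python3 -m crank '[{"grip":0,"offset":[0,0,0],"angular":[0,0,-7]},{"grip":0,"offset":[0,0,0],"angular":[0,0,-14]},{"grip":0,"offset":[0,0,0],"angular":[0,0,-21]},{"grip":0,"offset":[0,0,0],"angular":[0,0,-28]},{"grip":0,"offset":[0,0,0],"angular":[0,0,-34]}]'
python3 -m crank '[{"grip":0,"offset":[0,0,0],"angular":[0,0,-7]},{"grip":0,"offset":[0,0,0],"angular":[0,0,-14]},{"grip":0,"offset":[0,0,0],"angular":[0,0,-21]},{"grip":0,"offset":[0,0,0],"angular":[0,0,-28]},{"grip":0,"offset":[0,0,0],"angular":[0,0,-34]}]'
python3 -m crank '[{"grip":0,"offset":[0,0,0],"angular":[0,0,-7]},{"grip":0,"offset":[0,0,0],"angular":[0,0,-12]},{"grip":0,"offset":[0,0,0],"angular":[0,0,-12]}]'
python3 -c "
from h import *
state();print(sense()['torque'])"
```

```text
clock: 27.9
eef_pos: [0.6596, -0.0491, 0.0726]
ee_rot: [0.001, 0.068, 0.998, 0.0]
contact_force: [-3.9, 0.0, 14.8]
finger_gap: 0.0139
grasp_force: 35.0
clock: 28.32
eef_pos: [0.6596, -0.0494, 0.0726]
ee_rot: [0.001, -0.227, 0.974, -0.0]
contact_force: [-4.8, 0.7, 14.8]
finger_gap: 0.014
grasp_force: 35.0
clock: 28.57
eef_pos: [0.6597, -0.0495, 0.0726]
ee_rot: [0.001, -0.327, 0.945, -0.0]
contact_force: [-3.9, -1.2, 14.6]
finger_gap: 0.0139
grasp_force: 35.0
t 28.57 P [ 0.6597 -0.0495  0.0726] yawy 128.1 gap 0.0139 gf 35.0 F [-3.9 -1.2 14.6] q7 2.41
[-0.00447209  0.9062335  -0.09437576]
```

Yaw 128.1 matches the +40° stop. Release and look.

```bash
python3 -m crank '[{"grip":0,"offset":[0,0,-0.005],"angular":[0,0,0]},{"grip":0,"offset":[0,0,-0.01],"angular":[0,0,0]},{"grip":0,"offset":[0,0,-0.01],"angular":[0,0,0]}]'
python3 -m crank '[{"grip":0.06,"offset":[0,0,0],"angular":[0,0,0]},{"grip":0.06,"offset":[0,0,0],"angular":[0,0,0]},{"grip":0.06,"offset":[0,0,0],"angular":[0,0,0]},{"grip":0.06,"offset":[0,0,0],"angular":[0,0,0]},{"grip":0.06,"offset":[0,0,0],"angular":[0,0,0]}]'
python3 -m crank '[{"grip":0.07,"offset":[0,0,-0.16],"angular":[0,0,0]},{"grip":0.07,"offset":[0,0,-0.16],"angular":[0,0,0]},{"grip":0.07,"offset":[0,0,-0.16],"angular":[0,0,0]},{"grip":0.07,"offset":[0,0,-0.16],"angular":[0,0,0]},{"grip":0.07,"offset":[0,0,-0.16],"angular":[0,0,0]}]'
python3 - <<'E'
from h import *
state();p=eyes.get_image('wrist');cv2.imwrite('pics/w10.png',p['pixels'][:,:,::-1]);find(p,'cap0',.012)
t=eyes.get_image('top');print('top');find(t,'cap0',.012,.3)
go([.449,-.022,.15],48)
E
```

```text
clock: 28.82
eef_pos: [0.6595, -0.0494, 0.0807]
ee_rot: [0.001, -0.325, 0.946, -0.001]
contact_force: [1.9, -1.4, 2.4]
finger_gap: 0.0139
grasp_force: 35.0
clock: 29.23
eef_pos: [0.6587, -0.0484, 0.0805]
ee_rot: [-0.0, -0.325, 0.946, 0.0]
contact_force: [0.1, -0.5, -0.7]
finger_gap: 0.0448
grasp_force: 0.0
clock: 29.65
eef_pos: [0.663, -0.0493, 0.2491]
ee_rot: [0.006, -0.325, 0.946, -0.002]
contact_force: [1.3, -0.6, 0.7]
finger_gap: 0.07
grasp_force: 0.0
t 29.65 P [ 0.663  -0.0493  0.2491] yawy 127.9 gap 0.07 gf 0.0 F [ 1.3 -0.6  0.7] q7 2.37
cap0 0.56 rect [408.  18. 445.  54.] c [ 0.451  -0.0221] minrect c [451. -22.] size [33. 34.] ang 37.6
top
offset mm [148.5 149.1  89.8] turn [ 0.  -0.1 79.9]
```

View pics/w10.png

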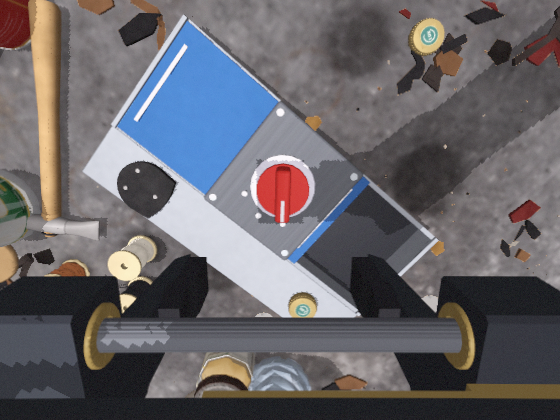

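Picture: left bin open (dark, (360,240)), right shut, pointer left. A cap is visible at (427,36). Go for it.

```bash
python3 -m crank '[{"grip":0.07,"offset":[0.148,0.149,0],"angular":[0,0,35]},{"grip":0.07,"offset":[0.148,0.149,0],"angular":[0,0,35]},{"grip":0.07,"offset":[0.148,0.149,0],"angular":[0,0,35]},{"grip":0.07,"offset":[0.148,0.149,0],"angular":[0,0,35]},{"grip":0.07,"offset":[0.148,0.149,0],"angular":[0,0,35]}]'
python3 -m crank '[{"grip":0.07,"offset":[0,0,0.08],"angular":[0,0,5]},{"grip":0.07,"offset":[0,0,0.08],"angular":[0,0,5]},{"grip":0.07,"offset":[0,0,0.08],"angular":[0,0,5]},{"grip":0.07,"offset":[0,0,0.08],"angular":[0,0,5]}]'
python3 - <<'E'
from h import *
p=eyes.get_image('wrist');cv2.imwrite('pics/w11.png',p['pixels'][:,:,::-1]);find(p,'cap0',.012)
state();go([.449,-.022,.004],88)
E
```

```text
clock: 30.27
eef_pos: [0.4489, -0.0221, 0.2387]
ee_rot: [-0.002, -0.022, 1.0, -0.0]
contact_force: [1.4, 0.4, 0.4]
finger_gap: 0.0701
grasp_force: 0.0
clock: 30.6
eef_pos: [0.45, -0.0225, 0.1591]
ee_rot: [-0.003, 0.018, 1.0, -0.001]
contact_force: [0.8, -0.6, -0.2]
finger_gap: 0.0701
grasp_force: 0.0
cap0 0.95 rect [156. 185. 193. 220.] c [ 0.4482 -0.1167] minrect c [ 448. -117.] size [32. 36.] ang 60.5
cap0 0.69 rect [260. 184. 300. 218.] c [ 0.4488 -0.0215] minrect c [449. -21.] size [32. 33.] ang 88.0
t 30.7 P [ 0.4529 -0.0226  0.1613] yawy 87.9 gap 0.0702 gf 0.0 F [0.6 0.7 0.9] q7 1.68
offset mm [  3.9   0.6 157.3] turn [-0.  -0.  -0.1]
```

```bash
python3 -m crank '[{"grip":0.07,"offset":[0.003,0.001,0.08],"angular":[0,0,0]},{"grip":0.07,"offset":[0.003,0.001,0.08],"angular":[0,0,0]},{"grip":0.07,"offset":[0.003,0.001,0.12],"angular":[0,0,0]},{"grip":0.07,"offset":[0.003,0.001,0.145],"angular":[0,0,0]},{"grip":0.07,"offset":[0.003,0.001,0.156],"angular":[0,0,0]}]'
python3 -m crank '[{"grip":0.02,"offset":[0,0,0],"angular":[0,0,0]},{"grip":0.02,"offset":[0,0,0],"angular":[0,0,0]},{"grip":0.02,"offset":[0,0,0],"angular":[0,0,0]},{"grip":0.02,"offset":[0,0,0],"angular":[0,0,0]},{"grip":0.02,"offset":[0,0,0],"angular":[0,0,0]}]' 20
python3 -m crank '[{"grip":0.02,"offset":[0,0,0],"angular":[0,0,0]},{"grip":0.02,"offset":[0,0,0],"angular":[0,0,0]},{"grip":0.02,"offset":[0,0,-0.04],"angular":[0,0,0]},{"grip":0.02,"offset":[0,0,-0.08],"angular":[0,0,0]},{"grip":0.02,"offset":[0,0,-0.12],"angular":[0,0,0]}]' 20
python3 -c "
from h import *
state();go([.663,.066,.13],88)"
```

```text
clock: 31.12
eef_pos: [0.4491, -0.0211, 0.0029]
ee_rot: [-0.001, 0.018, 1.0, 0.0]
contact_force: [-0.6, 0.2, 0.5]
finger_gap: 0.0698
grasp_force: 0.0
clock: 31.53
eef_pos: [0.4505, -0.021, 0.0061]
ee_rot: [0.001, 0.018, 1.0, 0.0]
contact_force: [-0.5, 0.9, -0.6]
finger_gap: 0.0388
grasp_force: 0.0
clock: 31.95
eef_pos: [0.4483, -0.0213, 0.1258]
ee_rot: [-0.001, 0.018, 1.0, -0.0]
contact_force: [1.9, 0.9, -0.5]
finger_gap: 0.0327
grasp_force: 20.0
t 31.95 P [ 0.4483 -0.0213  0.1258] yawy 87.9 gap 0.0327 gf 20.0 F [ 1.9  0.9 -0.5] q7 1.73
offset mm [-211.4   95.1   -4.7] turn [-0.  -0.1 -0.1]
```

```bash
python3 -m crank '[{"grip":0.02,"offset":[-0.193,0.097,-0.005],"angular":[0,0,0]},{"grip":0.02,"offset":[-0.193,0.097,-0.005],"angular":[0,0,0]},{"grip":0.02,"offset":[-0.193,0.097,-0.005],"angular":[0,0,0]},{"grip":0.02,"offset":[-0.193,0.097,-0.005],"angular":[0,0,0]},{"grip":0.02,"offset":[-0.193,0.097,-0.005],"angular":[0,0,0]}]'
python3 -m crank '[{"grip":0.02,"offset":[0,0,0],"angular":[0,0,0]},{"grip":0.02,"offset":[0,0,0],"angular":[0,0,0]},{"grip":0.02,"offset":[0,0,0.04],"angular":[0,0,0]},{"grip":0.02,"offset":[0,0,0.07],"angular":[0,0,0]},{"grip":0.02,"offset":[0,0,0.07],"angular":[0,0,0]}]'
python3 -c "
from h import *
state();go([.645,.068,.028],88)"
```

```text
clock: 32.37
eef_pos: [0.6401, 0.0669, 0.1302]
ee_rot: [0.0, 0.018, 1.0, 0.0]
contact_force: [0.9, -0.2, -0.7]
finger_gap: 0.0322
grasp_force: 20.0
clock: 32.78
eef_pos: [0.6327, 0.0643, 0.0542]
ee_rot: [-0.005, 0.019, 1.0, -0.001]
contact_force: [-1.8, 0.7, -0.3]
finger_gap: 0.0329
grasp_force: 20.0
t 32.78 P [0.6327 0.0643 0.0542] yawy 87.9 gap 0.0329 gf 20.0 F [-1.8  0.7 -0.3] q7 1.64
offset mm [-12.5   4.2  26.1] turn [-0.1 -0.6 -0.1]
```

```bash
python3 -m crank '[{"grip":0.02,"offset":[-0.004,0.002,0],"angular":[0,0,0]},{"grip":0.02,"offset":[-0.004,0.002,0.02],"angular":[0,0,0]},{"grip":0.02,"offset":[-0.004,0.002,0.03],"angular":[0,0,0]},{"grip":0.02,"offset":[-0.004,0.002,0.03],"angular":[0,0,0]}]'
python3 -m crank '[{"grip":0.055,"offset":[0,0,0.0],"angular":[0,0,0]},{"grip":0.055,"offset":[0,0,0],"angular":[0,0,0]},{"grip":0.055,"offset":[0,0,0],"angular":[0,0,0]},{"grip":0.055,"offset":[0,0,0],"angular":[0,0,0]}]'
python3 -m crank '[{"grip":0.055,"offset":[0,0,-0.04],"angular":[0,0,0]},{"grip":0.055,"offset":[0,0,-0.08],"angular":[0,0,0]},{"grip":0.055,"offset":[0,0,-0.15],"angular":[0,0,0]},{"grip":0.07,"offset":[0,0,-0.15],"angular":[0,0,0]},{"grip":0.07,"offset":[0,0,-0.15],"angular":[0,0,0]}]'
python3 - <<'E'
from h import *
state();p=eyes.get_image('wrist');find(p,'cap0',.015)
t=eyes.get_image('top');print('top');find(t,'cap0',.012,.3)
go([.449,-.1167,.15],88)
E
```

```text
clock: 33.12
eef_pos: [0.6419, 0.0672, 0.0294]
ee_rot: [-0.001, 0.018, 1.0, -0.0]
contact_force: [-0.2, 0.4, 0.1]
finger_gap: 0.0329
grasp_force: 20.0
clock: 33.45
eef_pos: [0.6433, 0.0674, 0.0306]
ee_rot: [0.001, 0.018, 1.0, 0.0]
contact_force: [-0.8, 0.0, -0.1]
finger_gap: 0.0545
grasp_force: 0.0
clock: 33.87
eef_pos: [0.6469, 0.0673, 0.1871]
ee_rot: [0.006, 0.018, 1.0, 0.001]
contact_force: [0.7, 0.1, 0.2]
finger_gap: 0.0661
grasp_force: 0.0
t 33.87 P [0.6469 0.0673 0.1871] yawy 87.9 gap 0.0661 gf 0.0 F [0.7 0.1 0.2] q7 1.58
cap0 0.67 rect [260. 171. 297. 203.] c [0.6409 0.0686] minrect c [641.  69.] size [35. 34.] ang 42.8
cap0 0.47 rect [ 97. 199. 174. 267.] c [ 0.6794 -0.0757] minrect c [680. -73.] size [68. 66.] ang 33.0
top
cap0 0.71 rect [320. 262. 334. 274.] c [ 0.4492 -0.1193] minrect c [ 449. -119.] size [31. 29.] ang 88.5
cap0 0.62 rect [287. 170. 305. 194.] c [ 0.6732 -0.0534] minrect c [674. -56.] size [48. 52.] ang 88.4
cap0 0.57 rect [143. 214. 160. 230.] c [0.5782 0.3363] minrect c [577. 336.] size [35. 38.] ang 44.3
offset mm [ 186.  -191.1   28.9] turn [-0.  -0.1 -0.1]
```

Cap 1 is in the left bin at (0.641, 0.069). Next, cap 2.

```bash
python3 -m crank '[{"grip":0.07,"offset":[0.095,-0.097,0],"angular":[0,0,0]},{"grip":0.07,"offset":[0.095,-0.097,0],"angular":[0,0,0]},{"grip":0.07,"offset":[0.095,-0.097,0],"angular":[0,0,0]},{"grip":0.07,"offset":[0.095,-0.097,0],"angular":[0,0,0]}]'
python3 -m crank '[{"grip":0.07,"offset":[0.093,-0.095,0.02],"angular":[0,0,0]},{"grip":0.07,"offset":[0.093,-0.095,0.02],"angular":[0,0,0]},{"grip":0.07,"offset":[0.093,-0.095,0.02],"angular":[0,0,0]},{"grip":0.07,"offset":[0.093,-0.095,0.02],"angular":[0,0,0]},{"grip":0.07,"offset":[0.093,-0.095,0.02],"angular":[0,0,0]}]'
python3 - <<'E'
from h import *
p=eyes.get_image('wrist');find(p,'cap0',.012);p=eyes.get_image('wrist');find(p,'cap0',.012)
state();go([.4485,-.1167,.004],88)
E
```

```text
clock: 34.4
eef_pos: [0.5382, -0.0315, 0.1777]
ee_rot: [-0.003, 0.021, 1.0, -0.001]
contact_force: [0.3, -1.0, 0.7]
finger_gap: 0.0699
grasp_force: 0.0
clock: 34.82
eef_pos: [0.4445, -0.1196, 0.1583]
ee_rot: [-0.002, 0.021, 1.0, -0.0]
contact_force: [0.6, -0.6, -0.2]
finger_gap: 0.0698
grasp_force: 0.0
cap0 0.64 rect [261. 189. 294. 222.] c [ 0.448  -0.1186] minrect c [ 448. -119.] size [34. 34.] ang 87.6
cap0 0.41 rect [177. 349. 408. 398.] c [ 0.6322 -0.116 ] minrect c [ 635. -111.] size [253.  59.] ang 88.9
cap0 0.67 rect [260. 180. 293. 217.] c [ 0.4478 -0.118 ] minrect c [ 449. -118.] size [33. 34.] ang 24.7
t 35.02 P [ 0.4493 -0.1163  0.1594] yawy 88.1 gap 0.0698 gf 0.0 F [-0.1 -0.7  0.6] q7 1.92
offset mm [  0.9  -0.4 155.4] turn [0.  0.  0.1]
```

```bash
python3 -m crank '[{"grip":0.07,"offset":[0.001,-0.001,0.08],"angular":[0,0,0]},{"grip":0.07,"offset":[0.001,-0.001,0.08],"angular":[0,0,0]},{"grip":0.07,"offset":[0.001,-0.001,0.12],"angular":[0,0,0]},{"grip":0.07,"offset":[0.001,-0.001,0.145],"angular":[0,0,0]},{"grip":0.07,"offset":[0.001,-0.001,0.155],"angular":[0,0,0]}]'
python3 -m crank '[{"grip":0.02,"offset":[0,0,0],"angular":[0,0,0]},{"grip":0.02,"offset":[0,0,0],"angular":[0,0,0]},{"grip":0.02,"offset":[0,0,0],"angular":[0,0,0]},{"grip":0.02,"offset":[0,0,0],"angular":[0,0,0]},{"grip":0.02,"offset":[0,0,0],"angular":[0,0,0]}]' 20
python3 -m crank '[{"grip":0.02,"offset":[0,0,0],"angular":[0,0,0]},{"grip":0.02,"offset":[0,0,0],"angular":[0,0,0]},{"grip":0.02,"offset":[0,0,-0.04],"angular":[0,0,0]},{"grip":0.02,"offset":[0,0,-0.08],"angular":[0,0,0]},{"grip":0.02,"offset":[0,0,-0.14],"angular":[0,0,0]}]' 20
python3 -m crank '[{"grip":0.02,"offset":[0,0,-0.03],"angular":[0,0,0]},{"grip":0.02,"offset":[0,0,-0.03],"angular":[0,0,0]}]' 20
python3 -c "
from h import *
state();go([.68,.066,.15],88)"
```

```text
clock: 35.43
eef_pos: [0.4459, -0.1168, 0.0012]
ee_rot: [-0.002, 0.017, 1.0, 0.001]
contact_force: [-0.4, -0.2, -0.1]
finger_gap: 0.07
grasp_force: 0.0
clock: 35.85
eef_pos: [0.4479, -0.1186, 0.0058]
ee_rot: [0.001, 0.018, 1.0, -0.0]
contact_force: [-0.8, 0.6, -0.1]
finger_gap: 0.0387
grasp_force: 0.0
clock: 36.27
eef_pos: [0.4457, -0.1186, 0.1272]
ee_rot: [-0.001, 0.018, 1.0, 0.0]
contact_force: [1.9, 0.4, -0.2]
finger_gap: 0.0327
grasp_force: 20.0
clock: 36.43
eef_pos: [0.4502, -0.1195, 0.1616]
ee_rot: [0.005, 0.018, 1.0, -0.0]
contact_force: [1.1, -0.0, 0.2]
finger_gap: 0.0325
grasp_force: 20.0
t 36.43 P [ 0.4502 -0.1195  0.1616] yawy 87.9 gap 0.0325 gf 20.0 F [ 1.1 -0.   0.2] q7 1.94
offset mm [-222.7  193.8   13.7] turn [-0.   0.5 -0.1]
```

```bash
python3 -m crank '[{"grip":0.02,"offset":[-0.112,0.098,0],"angular":[0,0,0]},{"grip":0.02,"offset":[-0.112,0.098,0],"angular":[0,0,0]},{"grip":0.02,"offset":[-0.112,0.098,0],"angular":[0,0,0]},{"grip":0.02,"offset":[-0.112,0.098,0],"angular":[0,0,0]}]'
python3 -m crank '[{"grip":0.02,"offset":[-0.113,0.098,0],"angular":[0,0,0]},{"grip":0.02,"offset":[-0.113,0.098,0],"angular":[0,0,0]},{"grip":0.02,"offset":[-0.113,0.098,0],"angular":[0,0,0]},{"grip":0.02,"offset":[-0.113,0.098,0],"angular":[0,0,0]},{"grip":0.02,"offset":[-0.113,0.098,0.02],"angular":[0,0,0]}]'
python3 -m crank '[{"grip":0.02,"offset":[0,0,0.04],"angular":[0,0,0]},{"grip":0.02,"offset":[0,0,0.08],"angular":[0,0,0]},{"grip":0.02,"offset":[0,0,0.095],"angular":[0,0,0]},{"grip":0.02,"offset":[0,0,0.095],"angular":[0,0,0]},{"grip":0.02,"offset":[0,0,0.095],"angular":[0,0,0]}]'
python3 -c "
from h import *
state();go([.682,.067,.028],88)"
```

```text
clock: 36.77
eef_pos: [0.5652, -0.0204, 0.1561]
ee_rot: [0.001, 0.016, 1.0, 0.001]
contact_force: [0.6, 0.4, 0.2]
finger_gap: 0.0325
grasp_force: 20.0
clock: 37.18
eef_pos: [0.6845, 0.0755, 0.1387]
ee_rot: [0.004, 0.015, 1.0, 0.002]
contact_force: [0.1, -0.1, 0.0]
finger_gap: 0.0328
grasp_force: 20.0
clock: 37.6
eef_pos: [0.6787, 0.0688, 0.0414]
ee_rot: [-0.0, 0.018, 1.0, -0.0]
contact_force: [-0.0, 1.0, 0.5]
finger_gap: 0.0328
grasp_force: 20.0
t 37.6 P [0.6787 0.0688 0.0414] yawy 87.9 gap 0.0328 gf 20.0 F [-0.   1.   0.5] q7 1.65
offset mm [-3.4 -1.6 13.4] turn [-0.  -0.  -0.1]
```

```bash
python3 -m crank '[{"grip":0.02,"offset":[-0.002,-0.001,0.012],"angular":[0,0,0]},{"grip":0.02,"offset":[-0.002,-0.001,0.012],"angular":[0,0,0]},{"grip":0.02,"offset":[-0.002,-0.001,0.012],"angular":[0,0,0]}]'
python3 -m crank '[{"grip":0.055,"offset":[0,0,0.0],"angular":[0,0,0]},{"grip":0.055,"offset":[0,0,0],"angular":[0,0,0]},{"grip":0.055,"offset":[0,0,0],"angular":[0,0,0]},{"grip":0.055,"offset":[0,0,0],"angular":[0,0,0]}]'
python3 -m crank '[{"grip":0.055,"offset":[0,0,-0.04],"angular":[0,0,0]},{"grip":0.055,"offset":[0,0,-0.08],"angular":[0,0,0]},{"grip":0.055,"offset":[0,0,-0.18],"angular":[0,0,0]},{"grip":0.045,"offset":[0,0,-0.18],"angular":[0,0,0]},{"grip":0.045,"offset":[0,0,-0.18],"angular":[0,0,0]}]'
python3 - <<'E'
from h import *
state();p=eyes.get_image('wrist');cv2.imwrite('pics/w12.png',p['pixels'][:,:,::-1]);find(p,'cap0',.015)
t=eyes.get_image('top');print('top');find(t,'cap0',.012,.3);find(t,'lift0',.005)
go([.658,-.0485,.2],128)
E
```

```text
clock: 37.85
eef_pos: [0.6815, 0.0679, 0.0303]
ee_rot: [0.001, 0.018, 1.0, 0.0]
contact_force: [0.3, 0.8, -0.2]
finger_gap: 0.0328
grasp_force: 20.0
clock: 38.18
eef_pos: [0.681, 0.0681, 0.0297]
ee_rot: [0.0, 0.018, 1.0, 0.0]
contact_force: [-0.9, 0.7, -0.0]
finger_gap: 0.0546
grasp_force: 0.0
clock: 38.6
eef_pos: [0.6835, 0.0677, 0.2159]
ee_rot: [0.004, 0.018, 1.0, 0.001]
contact_force: [1.0, -0.4, 0.5]
finger_gap: 0.0457
grasp_force: 0.0
t 38.6 P [0.6835 0.0677 0.2159] yawy 87.9 gap 0.0457 gf 0.0 F [ 1.  -0.4  0.5] q7 1.59
cap0 0.82 rect [264. 170. 292. 200.] c [0.6824 0.0693] minrect c [683.  69.] size [31. 34.] ang 88.6
cap0 0.76 rect [261. 130. 294. 162.] c [0.6419 0.0682] minrect c [642.  68.] size [32. 33.] ang 87.9
cap0 0.52 rect [260. 253. 290. 285.] c [0.7788 0.0604] minrect c [779.  60.] size [36. 41.] ang 87.9
top
offset mm [  17.6 -117.4    7.9] turn [  0.   -0.1 -40.1]
```

View pics/w12.png

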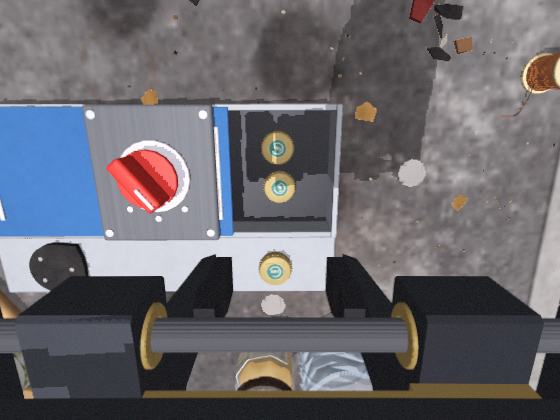

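Picture: both caps in the left bin at (277,147) and (279,187); no loose ones remain in the top view. Now turn the selector back to straight.

```bash
python3 -m crank '[{"grip":0.045,"offset":[0.019,-0.117,0],"angular":[0,0,-35]},{"grip":0.045,"offset":[0.019,-0.117,0],"angular":[0,0,-35]},{"grip":0.045,"offset":[0.019,-0.117,0],"angular":[0,0,-35]},{"grip":0.045,"offset":[0.019,-0.117,0],"angular":[0,0,-35]},{"grip":0.045,"offset":[0.019,-0.117,0],"angular":[0,0,-35]}]'
python3 -m crank '[{"grip":0.045,"offset":[0,0,0],"angular":[0,0,-5]},{"grip":0.045,"offset":[0,0,0],"angular":[0,0,-5]},{"grip":0.045,"offset":[0,0,0],"angular":[0,0,-5]},{"grip":0.045,"offset":[0,0,0],"angular":[0,0,-5]}]'
python3 -c "
from h import *
state();go([.658,-.0485,.08],128.1)"
```

```text
clock: 39.27
eef_pos: [0.6556, -0.0521, 0.2072]
ee_rot: [-0.002, -0.284, 0.959, -0.0]
contact_force: [0.0, 1.2, -0.8]
finger_gap: 0.0454
grasp_force: 0.0
clock: 39.6
eef_pos: [0.657, -0.048, 0.2081]
ee_rot: [-0.001, -0.324, 0.946, 0.0]
contact_force: [-0.1, -0.4, 0.4]
finger_gap: 0.0451
grasp_force: 0.0
t 39.6 P [ 0.657  -0.048   0.2081] yawy 127.8 gap 0.0451 gf 0.0 F [-0.1 -0.4  0.4] q7 2.38
offset mm [ -0.7  -1.2 128. ] turn [ 0.1 -0.1 -0.3]
```

```bash
python3 -m crank '[{"grip":0.045,"offset":[0,0,0.08],"angular":[0,0,0]},{"grip":0.045,"offset":[0,0,0.08],"angular":[0,0,0]},{"grip":0.045,"offset":[0,0,0.11],"angular":[0,0,0]},{"grip":0.045,"offset":[0,0,0.128],"angular":[0,0,0]},{"grip":0.045,"offset":[0,0,0.128],"angular":[0,0,0]}]'
python3 -m crank '[{"grip":0,"offset":[0,0,0],"angular":[0,0,0]},{"grip":0,"offset":[0,0,0],"angular":[0,0,0]},{"grip":0,"offset":[0,0,0],"angular":[0,0,0]},{"grip":0,"offset":[0,0,0],"angular":[0,0,0]},{"grip":0,"offset":[0,0,0],"angular":[0,0,0]}]' 35
python3 -m crank '[{"grip":0,"offset":[0,0,0],"angular":[0,0,0]},{"grip":0,"offset":[0,0,0],"angular":[0,0,0]}]' 35
python3 -m crank '[{"grip":0,"offset":[0,0,0.005],"angular":[0,0,0]},{"grip":0,"offset":[0,0,0.009],"angular":[0,0,0]},{"grip":0,"offset":[0,0,0.009],"angular":[0,0,0]}]'
```

```text
clock: 40.02
eef_pos: [0.6539, -0.0475, 0.0762]
ee_rot: [-0.004, -0.324, 0.946, 0.001]
contact_force: [-1.2, -0.0, -0.6]
finger_gap: 0.045
grasp_force: 0.0
clock: 40.43
eef_pos: [0.6594, -0.0492, 0.083]
ee_rot: [0.002, -0.325, 0.946, -0.001]
contact_force: [5.7, -7.7, -1.8]
finger_gap: 0.0143
grasp_force: 21.0
clock: 40.6
eef_pos: [0.6594, -0.0493, 0.0827]
ee_rot: [0.002, -0.325, 0.946, -0.001]
contact_force: [3.3, -3.5, 2.5]
finger_gap: 0.0134
grasp_force: 35.0
clock: 40.85
eef_pos: [0.6596, -0.0494, 0.0746]
ee_rot: [0.002, -0.324, 0.946, -0.001]
contact_force: [0.0, -2.6, 14.9]
finger_gap: 0.0137
grasp_force: 35.0
```

```bash
python3 -m crank '[{"grip":0,"offset":[0,0,0],"angular":[0,0,7]},{"grip":0,"offset":[0,0,0],"angular":[0,0,14]},{"grip":0,"offset":[0,0,0],"angular":[0,0,21]},{"grip":0,"offset":[0,0,0],"angular":[0,0,28]},{"grip":0,"offset":[0,0,0],"angular":[0,0,34]}]'
python3 -m crank '[{"grip":0,"offset":[0,0,0],"angular":[0,0,5.7]},{"grip":0,"offset":[0,0,0],"angular":[0,0,5.7]},{"grip":0,"offset":[0,0,0],"angular":[0,0,5.7]}]'
python3 -c "
from h import *
state();print(sense()['torque'])"
```

```text
clock: 41.27
eef_pos: [0.6595, -0.0491, 0.0746]
ee_rot: [0.002, -0.031, 1.0, -0.0]
contact_force: [0.8, -2.5, 15.0]
finger_gap: 0.0136
grasp_force: 35.0
clock: 41.52
eef_pos: [0.6595, -0.049, 0.0746]
ee_rot: [0.002, 0.016, 1.0, -0.0]
contact_force: [-1.0, -2.6, 16.1]
finger_gap: 0.0138
grasp_force: 35.0
t 41.52 P [ 0.6595 -0.049   0.0746] yawy 88.2 gap 0.0138 gf 35.0 F [-1.  -2.6 16.1] q7 1.86
[-0.49519455 -0.0197076  -0.05491008]
```

```bash
python3 -m crank '[{"grip":0,"offset":[0,0,-0.005],"angular":[0,0,0]},{"grip":0,"offset":[0,0,-0.01],"angular":[0,0,0]},{"grip":0,"offset":[0,0,-0.01],"angular":[0,0,0]}]'
python3 -m crank '[{"grip":0.06,"offset":[0,0,0],"angular":[0,0,0]},{"grip":0.06,"offset":[0,0,0],"angular":[0,0,0]},{"grip":0.06,"offset":[0,0,0],"angular":[0,0,0]},{"grip":0.06,"offset":[0,0,0],"angular":[0,0,0]},{"grip":0.06,"offset":[0,0,0],"angular":[0,0,0]}]'
python3 -m crank '[{"grip":0.07,"offset":[0,0,-0.16],"angular":[0,0,0]},{"grip":0.07,"offset":[0,0,-0.16],"angular":[0,0,0]},{"grip":0.07,"offset":[0,0,-0.16],"angular":[0,0,0]},{"grip":0.07,"offset":[0,0,-0.16],"angular":[0,0,0]},{"grip":0.07,"offset":[0,0,-0.16],"angular":[0,0,0]}]'
python3 - <<'E'
from h import *
state();p=eyes.get_image('wrist');t=eyes.get_image('top')
b=np.vstack([p['pixels'][:300],cv2.resize(t['pixels'][150:300,130:410],(560,300))])[:,:,::-1];cv2.imwrite('pics/w13.png',b)
E
```

```text
clock: 41.77
eef_pos: [0.6593, -0.049, 0.0827]
ee_rot: [0.002, 0.016, 1.0, -0.001]
contact_force: [4.7, -3.1, 3.3]
finger_gap: 0.0135
grasp_force: 35.0
clock: 42.18
eef_pos: [0.6569, -0.0478, 0.0818]
ee_rot: [-0.001, 0.015, 1.0, 0.0]
contact_force: [0.3, -0.2, 0.5]
finger_gap: 0.0449
grasp_force: 0.0
clock: 42.6
eef_pos: [0.6613, -0.0492, 0.2503]
ee_rot: [0.006, 0.016, 1.0, -0.0]
contact_force: [2.2, -0.1, 0.2]
finger_gap: 0.0704
grasp_force: 0.0
t 42.6 P [ 0.6613 -0.0492  0.2503] yawy 88.2 gap 0.0704 gf 0.0 F [ 2.2 -0.1  0.2] q7 1.78
```

View pics/w13.png

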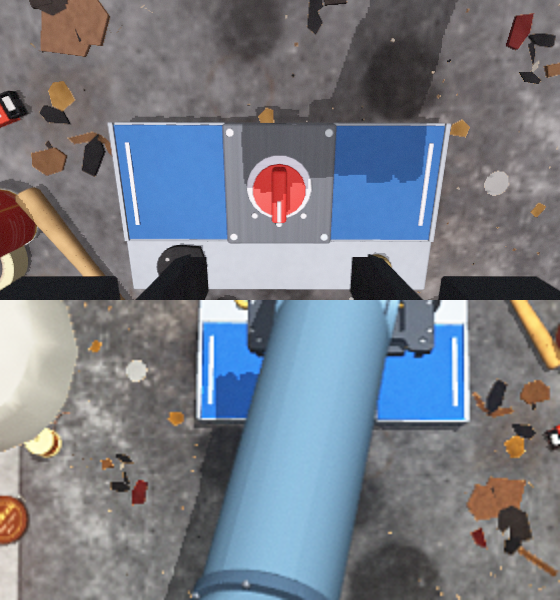

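Both doors are shut, the pointer is straight at (279,195), and all five parts are put away.

```bash
python3 -m crank '[{"grip":0.07,"offset":[0,0,0],"angular":[0,0,0]},{"grip":0.07,"offset":[0,0,0],"angular":[0,0,0]},{"grip":0.07,"offset":[0,0,0],"angular":[0,0,0]}]'; python3 -c "
from bench import order
print(order.hand_in())"
```

```text
clock: 42.95
eef_pos: [0.6566, -0.048, 0.2404]
ee_rot: [-0.002, 0.015, 1.0, -0.0]
contact_force: [0.1, -0.5, 0.2]
finger_gap: 0.07
grasp_force: 0.0
the job is handed in; nothing more can be done
None
```

The job is handed in: three lifts in the right bin, two caps in the left, both doors shut with the selector straight and popped out; one lift slipped from the grip once, fell about 20 mm from where it lay, and was picked up again.

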